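# Pack the order tub at the hardware counter

### The arm

A 6-joint arm with a two-finger parallel gripper is mounted at the origin on the work surface. World frame = base frame: x ahead of the robot, y to its left, z up, the work surface at z = 0. Lengths are in mm, angles in degrees, forces in N, time in s.
With the tool pointing down it reaches from about 350 to 850 mm from the base axis. Payload 8.1 kg.
Tool frame: the origin (TCP) lies midway between the tips of the shut fingers; the grasp point (between the pads) lies 19 mm behind it; z points along the fingers, y is the direction in which the jaws open and shut (so a half turn about z gives the same grasp; the last joint's range is limited). The gripper opens to 85 mm and grips with 20 to 120 N. Pads are 22 mm wide; open, the fingers measure 114 mm over their backs; the gripper's body (76 mm by 85 mm) begins 54 mm behind the grasp point. The pads swing forward as they close: fully open they stand 13 mm farther back than shut.
Start: joints at [-68.319, 7.471, 85.268, -0, 87.261, -4.893], TCP at [268.43, -536.611, 231.292] pointing down, gripper open.
Joint ranges: [-169.43, 169.43], [-51.17, 129.36], [1.28, 143.12], [-76.62, 256.62], [0, 156.53], [-152.29, 152.29]. Speed limits (degrees/s): [136.94, 136.94, 159.86, 180, 180, 180].

### API

Orientations are given as [roll, pitch, yaw] about the fixed x, y, z axes, in that order (R = Rz(yaw) Ry(pitch) Rx(roll)).
In Python, from bench import telemetry, snapshot, camera_params, job gives the robot as it stands. The module is installed in compiled form; this text tells all that it offers.
- The arm moves only by the shell command python3 -m jog 'ROWS' [FORCE]. ROWS is JSON, a list that holds one entry, the list of rows, each a list of 7 numbers: the shift along the tool's x, y, z in units of 50 mm (1.0 is 50 mm), then the turn, a rotation vector about the tool's x, y, z in units of 2 pi rad (1.0 is 2 pi rad), then the opening, from 0 (shut) to 1 (fully open). In form: [[[dx, dy, dz, rx, ry, rz, claw], ...]]. A call has 1 to 12 rows; each row shifts and turns the commanded pose from where the row before left it, along the tool's axes as they then stand; what a row does not reach is not made up. A row lasts 1/8 s, in which the tool goes at most 62.5 mm and 10.7 degrees, less where a joint would pass 70% of its speed; a pose out of reach is approached as far as the arm can. A call with a number of a shift or a turn outside -1 to 1 is refused whole. A call with a gripper value outside its range is refused whole. The fingers move at their own pace and stop on an object; FORCE is the grip in N (left out, the last holds). Time passes only in rows, so rows that do not move let the fingers close. It gives the time, the measured TCP pose, the force and the opening at its end, in the units of the state.
- telemetry.sense(): the state, without advancing time (a new reading comes with each control period).
- snapshot(name): name is "scene" or "top" or "wrist"; returns (picture, depth): 480x640x3 uint8, red, green, blue; 480x640 float32, mm along the optical axis (not along the pixel's ray), 0 where there is no reading.
- camera_params(name): a dict with "K" (3x3 intrinsics, pixels), "D" ([k1, k2, p1, p2, k3] as OpenCV has them; the pictures are not rectified), "extrinsics" (4x4, takes a point from camera to world coordinates). Camera axes: x right, y down, z forward; pixel columns grow to the right and rows downward; lengths in mm; the calibration is good to about 2 mm. A picture is of the moment at which its call begins: read the wrist's pose just before it. camera_params takes no time and is no camera call; for the wrist camera it gives the pose at the moment of the call.
- job.hand_in(): hands the job in, once; it reports no verdict.
The state is a dict: "time": time; "joint_pos": joint angles; "qd": joint speeds; "joint_efforts": joint torques, N m; "tool_pos": TCP position; "tcp_rot": TCP orientation; "ft_force": force on the tool from outside, world axes, zero at the start; "wrist_torque": the same for the moment, N m; "finger_gap": finger opening in mm.
Only numpy, scipy, OpenCV 4.12 (cv2) and the standard library are available. Lean on these libraries where they do the work, as an engineer would, in place of code of your own. Each camera call takes 0.05 s, during which the arm holds its last target. There are 200 camera calls.

### The job

Pack this customer's order: take the nail dipper out of the tub and hang it by its own hook over the front lip of the nail bin, cup outside, and put every carton of screws and every cork sanding block on the counter into the tub, lying on its floor side by side. Then snap the lid fully home on the tub so that both end catches lock over it, and after that slide the closed tub along the counter, never lifting it, until it stands wholly on the pick-up mat. Leave everything else where it is.

Things in the scene. Friction and masses are not known exactly. Their poses are not given: they have to be found in the camera images.
- tub: open white rectangular plastic tub, loose, outside 190 (x) x 150 (y) mm, rim 60 mm high, walls and floor 4 mm thick. Origin: centre of its underside; x along its length. Amid each end it has a grey sprung catch 36 mm wide: a ramp leaning outward, from 67 to 92 mm above the underside, reaching out to 103 mm from the middle. About 0.45 kg empty.
- catch_a (a joint): sprung catch on the tub's +x end: m pushed outward, 0 = at rest. It gives way 7 mm as the lid's end is pressed down past its ramp, then springs back over the lid's flange and locks it. About 0.8 N at rest plus 400 N/m: snapping the lid home takes some 6 to 15 N down on its middle.
- catch_b (a joint): the same catch on the tub's -x end
- lid: white plastic lid of the tub, 190 (x) x 150 (y) mm, lying right way up. Origin: centre of its underside, x along its length. Plug 10 mm deep (lower half 173 x 131, upper half 179 x 137 mm) enters the tub; the 6 mm flange above rests on the rim: home, its origin is 50 mm above the tub's. Bar handle 80 (x) x 18 mm (y) amid it, 16 to 48 mm above the origin. Fits either way round. 0.16 kg.
- dipper: steel nail dipper standing upright in the tub: cup 54 mm across, 45 mm high; from its side (x = 29 mm) a strap 4 mm thick (x), 18 mm wide (y) rises to 175 mm, with a hook toward +x (see dipper_throat). Above the hook, 141 to 175 mm high, the strap is a wooden grip 10 mm (x) by 18 mm (y), to be taken across the 18 mm. Origin: centre of the cup's underside, z along the strap. 0.12 kg.
- dipper_throat (a point): middle of the underside of the dipper's hook, 38 mm along x and 131 mm up from the dipper's origin. The hook's gap runs from x = 31 (strap) to 45 mm (tip, 4 mm thick); the tip ends 108 mm above the cup's underside, the hook's top is at 135 mm.
- bin: square grey steel bulk bin full of nails, fixed, 130 x 130 mm, 150 mm high, walls 5 mm thick, at the right of the counter. Origin: centre of its underside; its front face looks toward its own -x, roughly to the robot.
- bin_lip (a point): middle of the top edge of the bin's front wall (mid-thickness), 62.5 mm toward -x from the bin's axis, 150 mm up; axes as the bin's
- mat: dark grey rectangular pick-up mat let in flush with the counter (no step), 230 (x) x 190 (y) mm. Origin: its centre.
- tub_corner0 (a point): outer corner of the tub at its underside, x = 95, y = 75 mm in the tub's frame
- tub_corner1 (a point): outer corner of the tub at its underside, x = 95, y = -75 mm in the tub's frame
- tub_corner2 (a point): outer corner of the tub at its underside, x = -95, y = -75 mm in the tub's frame
- tub_corner3 (a point): outer corner of the tub at its underside, x = -95, y = 75 mm in the tub's frame
- carton1: carton of screws, plain cardboard box with a paper label on top, 76 (x) x 32 (y) x 38 mm high; origin: centre of its underside, x along its length. May be absent.
- carton2: carton of screws, plain cardboard box with a paper label on top, 76 (x) x 32 (y) x 38 mm high; origin: centre of its underside, x along its length. May be absent.
- block1: cork sanding block with a dark rubber sole, 80 (x) x 32 (y) x 36 mm high; origin: centre of its underside, x along its length. May be absent.
- block2: cork sanding block with a dark rubber sole, 80 (x) x 32 (y) x 36 mm high; origin: centre of its underside, x along its length. May be absent.
- tape_measure: tape measure, black, 70 x 40 x 62 mm, stands among the goods; not part of the order
- padlock: brass padlock lying flat, 78 x 50 x 22 mm, lies among the goods; not part of the order
- masking_roll: roll of masking tape, 100 mm across, 25 mm high, at the left near side; not part of the order
- tin: steel paint tin, 80 mm across, 100 mm high, at the right far side; not part of the order
- spray: spray can, 62 mm across, 170 mm high, at the left far side; not part of the order
- brush: paint brush lying at the right near side; not part of the order

How it is judged (in metres and radians):
On the way, in this order (a step that is already met when the one before it is completed fails the run):
1. the dipper hangs on the bin's front lip, let go, and all cartons and sanding blocks present lie on the tub's floor (x of dipper_throat in the frame of bin_lip between -0.012 and 0.012 m and y of dipper_throat in the frame of bin_lip between -0.055 and 0.055 m and z of dipper_throat in the frame of bin_lip between -0.006 and 0.007 m and x of dipper in the frame of bin below -0.075 m and angle between dipper's own z axis and vertical below 0.2 rad and linear speed of dipper below 0.03 m/s and contact force between dipper and the fingers below 0.05 N and x of carton1 in the frame of tub between -0.091 and 0.091 m and y of carton1 in the frame of tub between -0.071 and 0.071 m and z of carton1 in the frame of tub between -0.005 and 0.03 m and x of carton2 in the frame of tub between -0.091 and 0.091 m and y of carton2 in the frame of tub between -0.071 and 0.071 m and z of carton2 in the frame of tub between -0.005 and 0.03 m and x of block1 in the frame of tub between -0.091 and 0.091 m and y of block1 in the frame of tub between -0.071 and 0.071 m and z of block1 in the frame of tub between -0.005 and 0.03 m and x of block2 in the frame of tub between -0.091 and 0.091 m and y of block2 in the frame of tub between -0.071 and 0.071 m and z of block2 in the frame of tub between -0.005 and 0.03 m), for 0.2 s.
2. the lid is snapped home on the tub, both catches locked over it (z of lid in the frame of tub between 0.045 and 0.0535 m and horizontal distance between lid and tub below 0.008 m and angle between the z axis of lid and the z axis of tub, either way round below 0.03 rad and angle between the x axis of lid and the x axis of tub, either way round below 0.06 rad and value of joint each of catch_a, catch_b below 0.002 m), for 0.2 s.
3. the closed tub stands wholly on the mat (all of step 2 and x of tub_corner0 in the frame of mat between -0.118 and 0.118 m and y of tub_corner0 in the frame of mat between -0.098 and 0.098 m and x of tub_corner1 in the frame of mat between -0.118 and 0.118 m and y of tub_corner1 in the frame of mat between -0.098 and 0.098 m and x of tub_corner2 in the frame of mat between -0.118 and 0.118 m and y of tub_corner2 in the frame of mat between -0.098 and 0.098 m and x of tub_corner3 in the frame of mat between -0.118 and 0.118 m and y of tub_corner3 in the frame of mat between -0.098 and 0.098 m and linear speed of tub below 0.02 m/s and height (world z) of tub below 0.006 m), for 0.2 s.
At the end, for the whole second after the job is handed in: Dipper hangs on the bin's front lip (hook within 12 mm across, 55 along, 6 up; tilt 0.2 rad; cup outside); all cartons and blocks on the tub's floor (under 30 mm up); lid origin under 53.5 mm above the tub's, catches under 2 mm; tub at rest, on the mat (3 mm overhang) (all of step 1 and all of step 3); the robot touches nothing.
It fails at once if the tub is lifted off the counter (over 15 mm) or tipped (height (world z) of tub above 0.015 m or angle between tub's own z axis and vertical above 0.2 rad).
It fails at once if a bystander is pushed more than 50 mm away (distance of any of tape_measure, padlock, masking_roll, tin, spray, brush from where it was at the start of the episode above 0.05 m).
Of carton1, carton2, block1, block2 only 3 to 4 are there at a start; the rules pass over those that are not, and their reading is None.
At some moment in a run one of carton1, carton2, block1, block2, lid may be knocked a few centimetres aside while the robot is not near it.
It also fails if it takes over 200 s, if anything falls off the work surface, if the arm or the gripper's body presses on something with over 40 N, if the wrist force passes 120 N, or if a joint passes its speed limit or range.

## Working session

There is one attempt and no reset: what is moved stays moved. The work goes in short steps, Python scripts to look and compute and a shell command to move; the robot and the scene stay as the last step left them, time stands still between calls to the robot, and variables do not carry over. Pictures are saved under pics/ and viewed, about 12 in all and at most 16, crops included, and the job is handed in when it is done.

```bash
mkdir -p pics; cat > h.py <<'E'
import numpy as np, cv2
from bench import telemetry, snapshot, camera_params, job
from scipy.spatial.transform import Rotation as R
def snap(n,f):
    p=camera_params(n); a,d=snapshot(n)
    cv2.imwrite(f'pics/{f}.png',a[:,:,::-1]); np.savez(f'pics/{f}.npz',d=d,K=p['K'],D=p['D'],E=p['extrinsics'])
def cloud(f):
    z=np.load(f'pics/{f}.npz'); d=z['d']; v,u=np.mgrid[:480,:640]
    n=cv2.undistortPoints(np.stack([u,v],-1).reshape(-1,1,2).astype(float),z['K'],z['D']).reshape(480,640,2)
    P=np.dstack([n*d[...,None],d]); E=np.array(z['E']); return P@E[:3,:3].T+E[:3,3]
def px(f,pts,z):
    """pixel -> world on plane z"""
    q=np.load(f'pics/{f}.npz');E=q['E']
    n=cv2.undistortPoints(np.array(pts,float).reshape(-1,1,2),q['K'],q['D']).reshape(-1,2)
    r=np.c_[n,np.ones(len(n))]@E[:3,:3].T; s=(z-E[2,3])/r[:,2]
    return E[:3,3]+r*s[:,None]
def st():
    s=telemetry.sense(); print({k:np.round(s[k],2).tolist() for k in ('time','tool_pos','tcp_rot','ft_force','finger_gap','joint_pos')}); return s
E
python3 - <<'E'
from h import *
s=st(); snap('top','t0'); snap('scene','s0')
E
```

```text
{'time': 0.0, 'tool_pos': [268.22, -536.08, 230.22], 'tcp_rot': [-179.89, -0.01, 26.57], 'ft_force': [-0.96, 0.29, 0.25], 'finger_gap': 85.37, 'joint_pos': [-68.32, 7.52, 85.33, -0.0, 87.26, -4.89]}
```

View pics/t0.png

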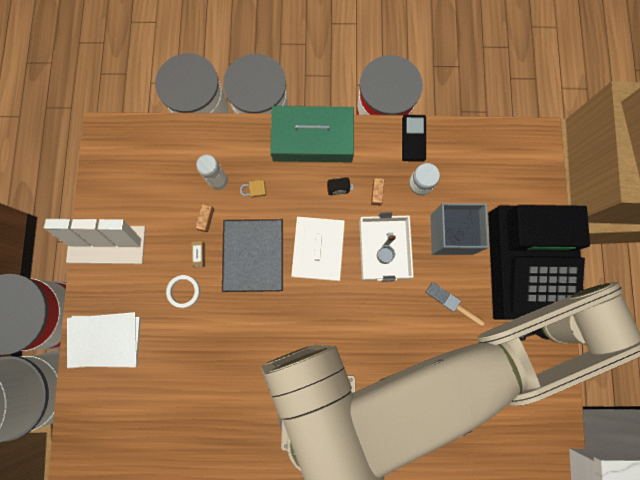

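View pics/s0.png

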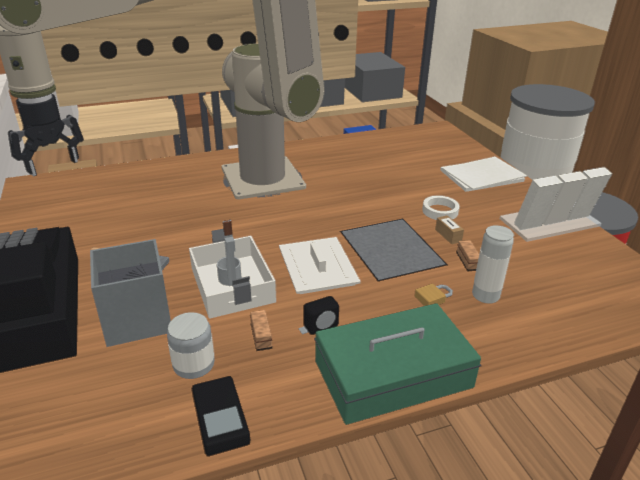

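The top view looks straight down, with world x up and y left. Tub is at (386,247), lid at (318,248), mat at (252,255), cork blocks at (205,217) and (377,190), carton at (197,253), and the dipper is in the tub at (386,255). The bin is at (459,229). Only three goods are present.

```bash
python3 - <<'E'
from h import *
C=cloud('t0')
def obj(n,u0,v0,u1,v1,zl,zh):
    P=C[v0:v1,u0:u1].reshape(-1,3); P=P[(P[:,2]>zl)&(P[:,2]<zh)]
    (c,s,a)=cv2.minAreaRect(P[:,:2].astype(np.float32)); print(n,len(P),np.round(c,1),np.round(s,1),round(a,1),'zmed',np.round(np.median(P[:,2]),1))
obj('blockL',190,200,217,236,22,60)
obj('carton',186,237,210,272,22,60)
obj('blockR',366,172,390,210,22,60)
obj('lidhandle',300,225,335,270,35,60)
obj('lid',285,210,350,285,8,60)
obj('tubrim',352,205,418,288,50,66)
obj('catches',352,205,418,288,72,96)
obj('dipper',365,225,410,270,110,200)
obj('binrim',425,195,495,260,143,165)
print('mat',np.round(px('t0',[[223,220],[282,220],[283,291],[222,291]],0),1)[:,:2].tolist())
a=cv2.imread('pics/t0.png'); cv2.imwrite('pics/t0c.png',cv2.resize(a[160:310,180:500],None,fx=2.5,fy=2.5,interpolation=cv2.INTER_CUBIC))
E
```

```text
blockL 279 [586.1 367. ] [33.8 80.7] 77.9 zmed 35.1
carton 297 [470.4 381.4] [77.6 35.1] 4.2 zmed 37.1
blockR 263 [ 680.  -179.7] [32.1 82. ] 84.9 zmed 35.5
lidhandle 154 [494.    7.7] [17.7 78.9] 85.8 zmed 47.0
lid 2851 [498.6  11.8] [214.9 182.9] 5.7 zmed 16.1
tubrim 376 [ 493.4 -201.2] [201.6 151.4] 2.4 zmed 58.6
catches 121 [ 493.9 -201. ] [204.3  34.9] 2.5 zmed 82.4
dipper 77 [ 512.3 -201.5] [25.7 18.2] 1.1 zmed 144.2
binrim 387 [ 546.8 -416.8] [131.1 133.5] 0.7 zmed 149.5
mat [[582.9, 311.4], [585.4, 122.8], [359.4, 113.6], [356.8, 303.8]]
```

View pics/t0c.png

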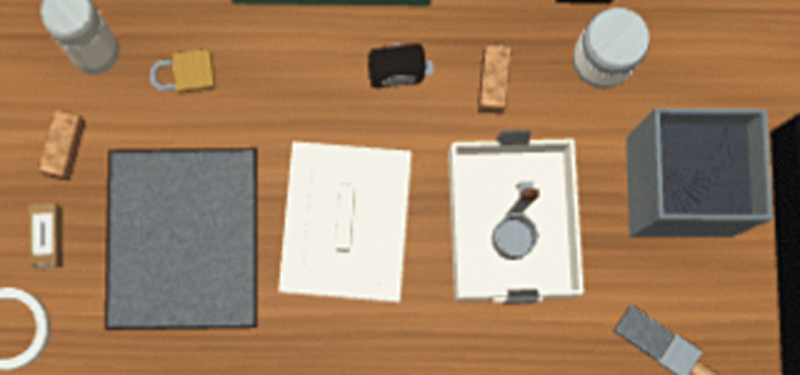

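The crop agrees with the cloud: the tub is yawed about +2.4°, the lid about -4.5°, and the dipper's hook points toward +x, which is what hanging it needs. Next I write a move calculator and go over the dipper for a wrist look.

```bash
cat >> h.py <<'E'
def to(x,y,z,yaw,s=None,base=None):
    """prints turn (units) then shift (units) in the tool axes after the turn; tool down"""
    s=telemetry.sense()
    p,r=(np.array(s['tool_pos']),R.from_euler('xyz',s['tcp_rot'],degrees=True)) if base is None else (np.array(base[:3],float),R.from_euler('xyz',[180,0,base[3]],degrees=True))
    t=R.from_euler('xyz',[180,0,yaw],degrees=True)
    rv=(r.inv()*t).as_rotvec()/2/np.pi; d=t.inv().apply(np.array([x,y,z])-p)/50
    print('turn',np.round(rv,4).tolist(),'shift',np.round(d,3).tolist(),'rows>=',np.abs(d).max().round(1), np.round(s['tool_pos'],1).tolist())
E
python3 - <<'E'
from h import *
C=cloud('t0');P=C[225:270,365:410].reshape(-1,3)
for a,b in((140,200),(155,200),(115,140)):
    Q=P[(P[:,2]>a)&(P[:,2]<b)]; print(a,len(Q),Q.min(0).round(1),Q.max(0).round(1),Q.mean(0).round(1))
to(440,-200,330,2)
E
```

```text
140 49 [ 499.5 -210.8  140.1] [ 524.3 -192.4  182.6] [ 507.4 -200.5  165.5]
155 36 [ 499.5 -210.8  157.8] [ 509.2 -192.6  182.6] [ 503.6 -200.7  173.8]
115 25 [ 502.8 -210.3  119.1] [ 525.1 -192.2  139.2] [ 514.7 -199.4  132.4]
turn [-0.0003, 0.0, 0.0683] shift [3.668, -6.599, -1.994] rows>= 6.6 [268.2, -536.1, 230.3]
```

```bash
python3 -m jog '[[[0,0,-0.66,0,0,0.0227,1],[0,0,-0.66,0,0,0.0228,1],[0,0,-0.66,0,0,0.0228,1],[0.46,-0.82,0,0,0,0,1],[0.46,-0.82,0,0,0,0,1],[0.46,-0.82,0,0,0,0,1],[0.46,-0.82,0,0,0,0,1],[0.46,-0.82,0,0,0,0,1],[0.46,-0.82,0,0,0,0,1],[0.46,-0.82,0,0,0,0,1],[0.46,-0.82,0,0,0,0,1],[0,0,0,0,0,0,1]]]' 60; python3 - <<'E'
from h import *
st(); snap('wrist','w1')
E
```

```text
time: 1.6
tool_pos: [441.9, -199.8, 330.0]
tcp_rot: [-179.9, 0.0, 2.2]
ft_force: [-1.0, 0.2, -0.2]
finger_gap: 84.9
{'time': 1.6, 'tool_pos': [441.86, -199.8, 329.97], 'tcp_rot': [-179.95, 0.01, 2.24], 'ft_force': [-1.03, 0.19, -0.21], 'finger_gap': 84.92, 'joint_pos': [-30.42, -11.6, 93.69, 0.04, 97.94, 57.34]}
```

View pics/w1.png

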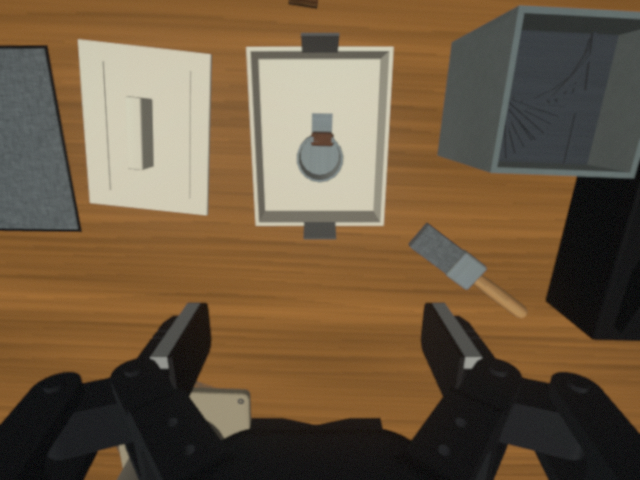

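The wrist view shows the dipper grip at (322,138), the hook at (322,122), tub corners near (247,47) to (384,225), and the bin top from (520,8) down to the front edge at v≈175.

```bash
python3 - <<'E'
from h import *
C=cloud('w1')
def obj(n,u0,v0,u1,v1,zl,zh):
    P=C[v0:v1,u0:u1].reshape(-1,3); P=P[(P[:,2]>zl)&(P[:,2]<zh)]
    (c,s,a)=cv2.minAreaRect(P[:,:2].astype(np.float32)); print(n,len(P),np.round(c,1),np.round(s,1),round(a,1),'z',np.round(np.percentile(P[:,2],[5,50,95]),1),P.min(0).round(1),P.max(0).round(1))
obj('grip',300,100,345,185,171,200)
obj('hook',300,100,345,185,125,142)
obj('cuprim',290,100,350,190,40,55)
obj('tubrim',235,40,400,235,55,65)
obj('catch',235,20,400,245,85,96)
obj('binrim',430,0,640,190,146,156)
P=C[160:190,490:640].reshape(-1,3);P=P[(P[:,2]>145)&(P[:,2]<156)];
print(np.polyfit(P[:,1],P[:,0],1),np.percentile(P[:,0],[2,50,98]),P[:,1].min(),P[:,1].max())
to(505,-201,215,1)
E
```

```text
grip 295 [ 503.3 -201.5] [ 9.7 17.2] 2.2 z [176.9 178.5 179.8] [ 498.1 -210.3  171.5] [ 507.8 -192.8  180.5]
hook 379 [ 514.7 -200.7] [15.9 17.6] 2.6 z [137.5 138.8 140. ] [ 506.4 -209.8  136.1] [ 523.  -192.   140.8]
cuprim 364 [ 472.1 -201.4] [53.6 49.6] 83.9 z [43.1 48.3 49.9] [ 447.  -228.    40.3] [ 498.2 -175.    51.1]
tubrim 2520 [ 492.8 -200.4] [189.9 151. ] 2.2 z [56.2 59.6 61.1] [ 395.4 -279.1   55. ] [ 590.5 -121.9   62.4]
catch 529 [ 492.8 -200.5] [203.3  35.9] 2.4 z [85.7 89.9 92.2] [ 390.7 -222.    85. ] [ 595.  -178.3   93.5]
binrim 3478 [ 544.7 -415.2] [131.1 132.6] 0.6 z [146.9 149.5 150.8] [ 479.3 -482.1  146. ] [ 610.3 -348.7  152.8]
[-2.06762079e-02  4.74811836e+02] [479.71620362 482.8617668  493.81975464] -482.0948358626323 -349.97925433494515
turn [-0.0, 0.0001, 0.0032] shift [1.275, 0.016, 2.299] rows>= 2.3 [441.2, -201.3, 330.0]
```

```bash
python3 -m jog '[[[0.62,0.02,0.4,0,0,0,1],[0.62,0.02,0.4,0,0,0,1],[0,0,0.8,0,0,0,1],[0,0,0.8,0,0,0,1],[0,0,0.7,0,0,0,1],[0,0,0.57,0,0,0,1],[0,0,0,0,0,0,1],[0,0,0,0,0,0,0.1],[0,0,0,0,0,0,0.1],[0,0,0,0,0,0,0.1],[0,0,0,0,0,0,0.1],[0,0,0,0,0,0,0.1]]]' 40; python3 - <<'E'
from h import *
for i in range(2): to(503.3,-201.3,146.5,2.2)
E
```

```text
time: 3.15
tool_pos: [503.7, -202.4, 147.7]
tcp_rot: [180.0, -0.1, 2.0]
ft_force: [0.4, -0.0, 4.6]
finger_gap: 17.4
turn [0.0001, -0.0003, -0.0006] shift [-0.007, -0.023, 0.024] rows>= 0.0 [503.7, -202.4, 147.7]
turn [0.0001, -0.0003, -0.0006] shift [-0.007, -0.023, 0.024] rows>= 0.0 [503.7, -202.4, 147.7]
```

```bash
python3 -m jog '[[[0,0,-0.5,0,0,0,0.1],[0,0,-0.7,0,0,0,0.1],[0,0,-0.76,0,0,0.003,0.1],[-0.1,0.6,0,0,0,0,0.1],[-0.1,0.6,0,0,0,0,0.1],[-0.1,0.65,0,0,0,0,0.1],[-0.1,0.6,0,0,0,0,0.1],[-0.1,0.6,0,0,0,0,0.1],[-0.1,0.6,0,0,0,0,0.1],[-0.07,0.6,0,0,0,0,0.1],[0,0,0,0,0,0,0.1],[0,0,0,0,0,0,0.1]]]'; python3 - <<'E'
from h import *
st(); snap('wrist','w2'); to(473.6,-415.5,205,0.9)
E
```

```text
time: 4.65
tool_pos: [471.2, -401.5, 237.4]
tcp_rot: [-178.2, 0.6, 1.3]
ft_force: [-4.9, 44.3, -0.3]
finger_gap: 17.4
{'time': 4.65, 'tool_pos': [471.23, -401.47, 237.44], 'tcp_rot': [-178.24, 0.62, 1.29], 'ft_force': [-4.9, 44.34, -0.32], 'finger_gap': 17.42, 'joint_pos': [-45.62, 11.88, 79.74, 0.75, 90.09, 43.09]}
turn [-0.0048, 0.0017, 0.0011] shift [0.043, 0.282, 0.651] rows>= 0.7 [471.3, -401.4, 237.5]
```

View pics/w2.png

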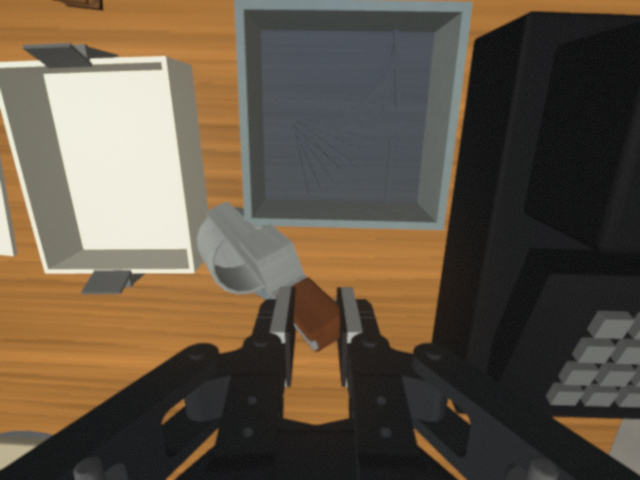

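The wrist view shows the dipper twisted in the jaws, its hook and cup near the bin's left corner at (245,225), and 44 N on the wrist in y. Something is in contact, so I look from the scene camera before moving.

```bash
python3 - <<'E'
from h import *
snap('scene','s2')
a=cv2.imread('pics/s2.png'); cv2.imwrite('pics/s2c.png',cv2.resize(a[130:380,30:330],None,fx=2.4,fy=2.4,interpolation=cv2.INTER_CUBIC))
C=cloud('w2')
for p in [(255,255),(240,270),(235,215),(205,240),(285,265),(320,300),(310,330),(180,200),(120,265),(90,60),(175,70),(250,230)]: print(p,C[p[1],p[0]].round(1))
E
```

```text
(255, 255) [ 489.9 -373.3  228.7]
(240, 270) [ 428.8 -337.1  110.8]
(235, 215) [ 482.3 -342.3  138.5]
(205, 240) [ 462.1 -318.8  134.7]
(285, 265) [ 484.9 -386.4  227.1]
(320, 300) [ 478.6 -402.8  246.7]
(310, 330) [ 474.  -399.5  261.5]
(180, 200) [ 458.9 -250.2    4.6]
(120, 265) [ 401.4 -200.8   48.6]
(90, 60) [ 586.  -215.8   70.8]
(175, 70) [ 582.1 -272.3   43.4]
(250, 230) [ 480.8 -358.1  165.7]
```

View pics/s2c.png

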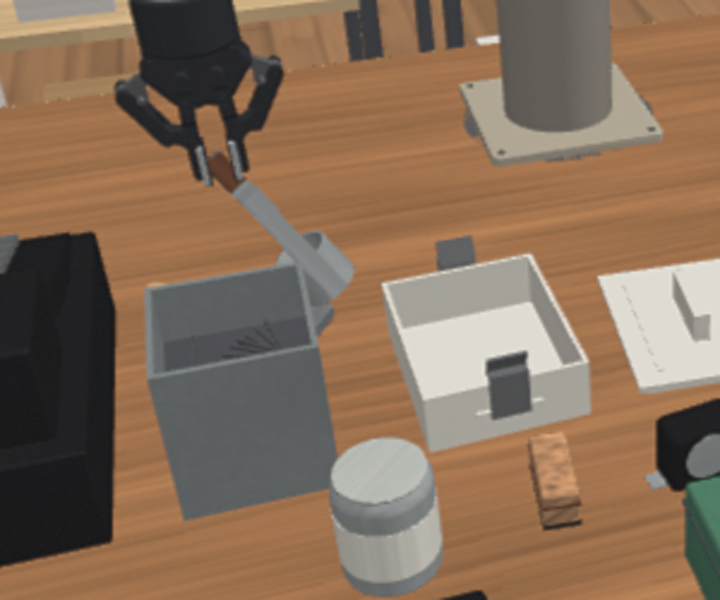

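The dipper is tipped sideways in the jaws: on the way over, the cup ran into the bin's front-left corner at crop (310,290). The tub stands flat. I back off toward +y, clear of the bin in x and up, and check whether the pads realign the grip.

```bash
python3 -m jog '[[[-0.1,-0.3,-0.1,0,0,0,0.1],[-0.2,-0.3,-0.2,0,0,0,0.1],[-0.2,-0.3,-0.3,0,0,0,0.1],[-0.3,-0.3,-0.3,0,0,0,0.1],[-0.3,-0.2,-0.1,0,0,0,0.1],[0,0,0,0,0,0,0.1],[0,0,0,0,0,0,0.1]]]' 80; python3 - <<'E'
from h import *
st(); snap('wrist','w3');snap('scene','s3')
a=cv2.imread('pics/s3.png')[100:340,30:300]; b=cv2.imread('pics/w3.png')
a=cv2.resize(a,(400,356));b=cv2.resize(b,(400,300)); b=cv2.copyMakeBorder(b,0,56,0,0,0)
cv2.imwrite('pics/c3.png',np.hstack([a,b]))
C=cloud('w3')[150:400,180:400].reshape(-1,3)
for l,h in((255,300),(235,255),(215,235),(195,215),(175,195),(150,175),(120,150),(90,120)):
    Q=C[(C[:,2]>l)&(C[:,2]<h)&(C[:,0]>400)]; print(l,len(Q),Q.min(0).round(1) if len(Q) else'',Q.max(0).round(1)if len(Q) else'')
E
```

```text
time: 5.62
tool_pos: [416.9, -346.3, 294.3]
tcp_rot: [-180.0, 0.0, 0.9]
ft_force: [0.3, 0.7, -0.0]
finger_gap: 8.5
{'time': 5.62, 'tool_pos': [416.89, -346.26, 294.31], 'tcp_rot': [-179.98, 0.02, 0.9], 'ft_force': [0.34, 0.65, -0.02], 'finger_gap': 8.53, 'joint_pos': [-45.13, -2.56, 89.06, -0.0, 93.52, 43.97]}
255 89 [ 422.2 -359.1  296.2] [ 427.8 -330.8  300. ]
235 0  
215 0  
195 0  
175 0  
150 0  
120 0  
90 0
```

View pics/c3.png

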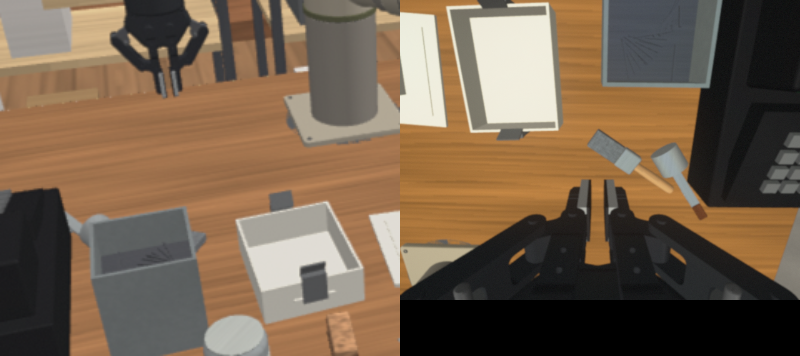

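The dipper slipped out and lies on the counter beside the brush: composite cup (668,160), grip (702,212). Nothing fell off, so I crop this view and measure its pose.

```bash
python3 - <<'E'
from h import *
a=cv2.imread('pics/w3.png')[190:370,290:520]; cv2.imwrite('pics/w3c.png',cv2.resize(a,None,fx=3.3,fy=3.3,interpolation=cv2.INTER_CUBIC))
C=cloud('w3')
for v in range(225,356,10):
    r=[(u,C[v,u].round(0).astype(int).tolist()) for u in range(400,500,3) if C[v,u,2]>4 ]
    print(v,r[::2])
E
```

```text
225 [(469, [371, -534, 6]), (475, [376, -535, 22]), (481, [380, -535, 35]), (487, [384, -535, 50]), (493, [388, -534, 65]), (499, [392, -534, 77])]
235 [(421, [359, -475, 11]), (427, [364, -478, 26]), (433, [368, -480, 40]), (439, [371, -484, 47]), (445, [368, -495, 37]), (472, [362, -534, 19]), (478, [367, -535, 33]), (484, [371, -535, 47]), (490, [377, -534, 63]), (496, [380, -534, 74])]
245 [(406, [347, -457, 16]), (412, [353, -459, 32]), (418, [358, -462, 45]), (424, [362, -466, 55]), (430, [362, -473, 55]), (436, [362, -479, 56]), (442, [361, -487, 53]), (448, [359, -495, 48]), (463, [495, -345, 437]), (469, [348, -534, 15]), (475, [353, -535, 30]), (481, [359, -535, 44]), (487, [363, -535, 57]), (493, [369, -534, 72]), (499, [373, -533, 85])]
255 [(403, [342, -449, 36]), (409, [347, -453, 48]), (415, [348, -458, 51]), (421, [350, -464, 56]), (427, [350, -470, 57]), (433, [351, -476, 58]), (439, [351, -483, 57]), (445, [350, -491, 55]), (451, [349, -499, 51]), (457, [346, -509, 43]), (469, [336, -535, 18]), (475, [342, -535, 33]), (481, [348, -535, 48]), (487, [354, -534, 63]), 
[... 1787 characters left out ...]
 [286, -533, 74]), (487, [292, -534, 85]), (493, [299, -534, 96]), (499, [301, -538, 101])]
325 [(463, [243, -538, 25]), (469, [244, -544, 27]), (475, [244, -553, 26]), (487, [282, -534, 89]), (493, [289, -534, 100]), (499, [289, -541, 99])]
335 [(469, [231, -545, 30]), (475, [231, -553, 29]), (481, [232, -560, 31])]
345 [(403, [429, -372, 340]), (409, [429, -374, 341]), (415, [430, -375, 343]), (421, [428, -378, 340]), (475, [218, -554, 32]), (481, [219, -561, 34]), (487, [220, -568, 35])]
355 [(400, [428, -370, 345]), (406, [428, -372, 345]), (412, [429, -374, 345]), (418, [430, -375, 348]), (424, [430, -377, 347]), (430, [428, -380, 344]), (436, [428, -381, 345]), (442, [428, -383, 345])]
```

View pics/w3c.png

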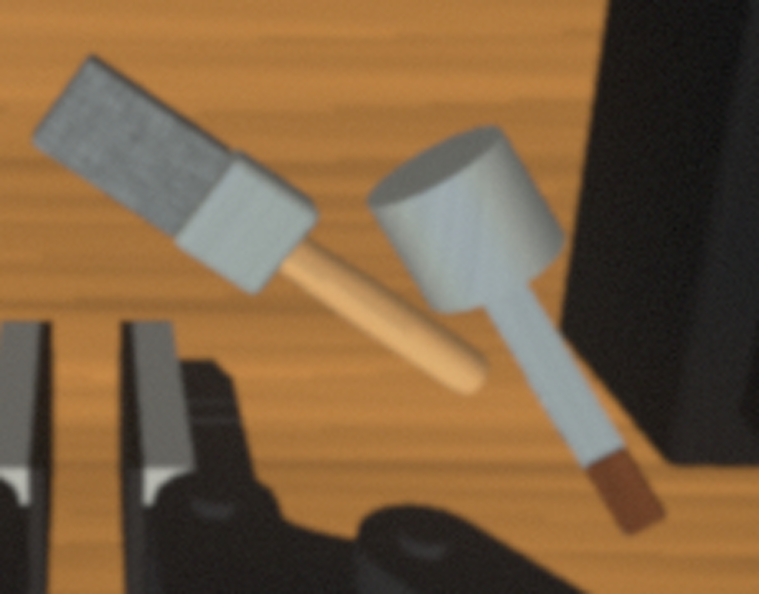

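The dipper lies with its cup on the counter near (340,-483). The strap runs toward the robot at about 211°, hook down, and the raised grip is around (227,-557,26). I plan to take it across the 18 mm with the tool leaning 45°, then stand it upright in hand.

```bash
cat >> h.py <<'E'
def Rt(psi,al):
    a,p=np.radians([al,psi]); x0=np.array([np.cos(p),np.sin(p),0]); up=np.array([0,0,1.])
    x=np.cos(a)*x0+np.sin(a)*up; z=np.sin(a)*x0-np.cos(a)*up
    return R.from_matrix(np.c_[x,np.cross(z,x),z])
def tog(pos,psi,al):
    s=telemetry.sense(); r=R.from_euler('xyz',s['tcp_rot'],degrees=True); t=Rt(psi,al)
    rv=(r.inv()*t).as_rotvec()
    print('turn',np.round(rv/2/np.pi,4).tolist(),np.degrees(np.linalg.norm(rv)).round(1),'deg; shift',np.round(t.inv().apply(np.array(pos)-s['tool_pos'])/50,3).tolist(),'at',np.round(s['tool_pos'],1).tolist(),np.round(s['tcp_rot'],1).tolist())
E
python3 - <<'E'
from h import *
C=cloud('w3'); P=C[285:360,440:500].reshape(-1,3); P=P[(P[:,2]>8)&(P[:,2]<45)&(P[:,0]<300)&(P[:,0]>205)]
c=P.mean(0); w,v=np.linalg.eigh(np.cov((P[:,:2]-c[:2]).T)); d=v[:,1]*np.sign(-v[0,1]); print('strap dir',np.degrees(np.arctan2(d[1],d[0])),c)
t=(P[:,:2]-c[:2])@d
for a in range(-60,70,10):
    m=(t>=a)&(t<a+10); print(a,m.sum(),P[m].mean(0).round(1) if m.any() else '', P[m][:,2].std().round(1) if m.any() else '')
tog([175,-589,150],31.5,45)
E
```

```text
strap dir -150.25449923347932 [ 259.2013375  -539.04503811   25.08153528]
-60 0  
-50 47 [ 292.4 -510.8   15.9] 0.9
-40 184 [ 290.4 -524.5   22.1] 8.6
-30 203 [ 282.5 -528.7   22.5] 8.5
-20 117 [ 270.8 -528.9   20.3] 1.1
-10 109 [ 262.6 -534.9   22.1] 1.0
0 113 [ 254.3 -540.3   23.9] 1.1
10 106 [ 245.5 -545.2   25.3] 2.5
20 127 [ 237.6 -551.    29.4] 2.0
30 109 [ 228.9 -557.    31.8] 1.2
40 108 [ 220.7 -562.5   33.4] 1.4
50 35 [ 214.9 -566.1   34.3] 1.1
60 0  
turn [0.0332, 0.122, -0.0806] 54.0 deg; shift [-6.748, 1.611, -2.673] at [416.9, -346.3, 294.0] [-180.0, 0.0, 0.9]
```

```bash
python3 -m jog '[[[0,0,0,0.0055,0.0203,-0.0134,0.5],[0,0,0,0.0055,0.0203,-0.0134,0.5],[0,0,0,0.0055,0.0203,-0.0134,0.5],[0,0,0,0.0055,0.0203,-0.0134,0.5],[0,0,0,0.0055,0.0203,-0.0134,0.5],[0,0,0,0.0055,0.0203,-0.0134,0.5],[-0.8,0.2,-0.3,0,0,0,0.5],[-0.8,0.2,-0.3,0,0,0,0.5],[-0.8,0.2,-0.3,0,0,0,0.5],[0,0,0,0,0,0,0.5]]]' 100; python3 - <<'E'
from h import *
st(); tog([175,-591,110],33.6,45)
E
```

```text
time: 6.98
tool_pos: [331.0, -434.0, 239.3]
tcp_rot: [-179.8, -45.0, 31.1]
ft_force: [0.8, 0.5, 0.4]
finger_gap: 42.7
{'time': 6.98, 'tool_pos': [330.99, -433.98, 239.32], 'tcp_rot': [-179.76, -44.97, 31.05], 'ft_force': [0.82, 0.48, 0.42], 'finger_gap': 42.68, 'joint_pos': [-84.03, 8.09, 95.09, 40.1, 97.71, -27.21]}
turn [0.0043, 0.0001, -0.005] 2.4 deg; shift [-4.895, 0.889, -1.237] at [331.0, -434.0, 239.3] [-179.8, -45.0, 31.1]
```

```bash
python3 -m jog '[[[0,0,0,0.0043,0,-0.005,0.5],[-0.7,0.13,-0.18,0,0,0,0.5],[-0.7,0.13,-0.18,0,0,0,0.5],[-0.7,0.13,-0.18,0,0,0,0.5],[-0.7,0.13,-0.18,0,0,0,0.5],[-0.7,0.13,-0.18,0,0,0,0.5],[-0.7,0.13,-0.18,0,0,0,0.5],[-0.7,0.13,-0.18,0,0,0,0.5],[0,0,0,0,0,0,0.5]]]' 100; python3 - <<'E'
from h import *
st(); tog([236,-552,16],33.6,45); snap('wrist','w4')
C=cloud('w4'); P=C.reshape(-1,3); P=P[(P[:,2]>24)&(P[:,2]<42)&(P[:,0]<242)&(P[:,0]>205)&(abs(P[:,1]+558)<25)]
print(len(P),P.mean(0).round(1),P.min(0).round(1),P.max(0).round(1))
E
```

```text
time: 8.1
tool_pos: [177.0, -592.3, 112.1]
tcp_rot: [179.8, -45.0, 34.0]
ft_force: [0.1, 0.2, 0.2]
finger_gap: 42.7
{'time': 8.1, 'tool_pos': [177.01, -592.25, 112.11], 'tcp_rot': [179.78, -44.98, 33.99], 'ft_force': [0.06, 0.24, 0.23], 'finger_gap': 42.66, 'joint_pos': [-96.91, 38.59, 70.18, 33.28, 101.99, -42.91]}
turn [-0.0001, 0.0001, 0.0008] 0.3 deg; shift [-0.349, -0.018, 2.369] at [177.0, -592.3, 112.1] [179.8, -45.0, 34.0]
1214 [ 224.3 -559.6   32.4] [ 206.8 -576.    25.1] [ 242.  -537.4   37.5]
```

View pics/w4.png

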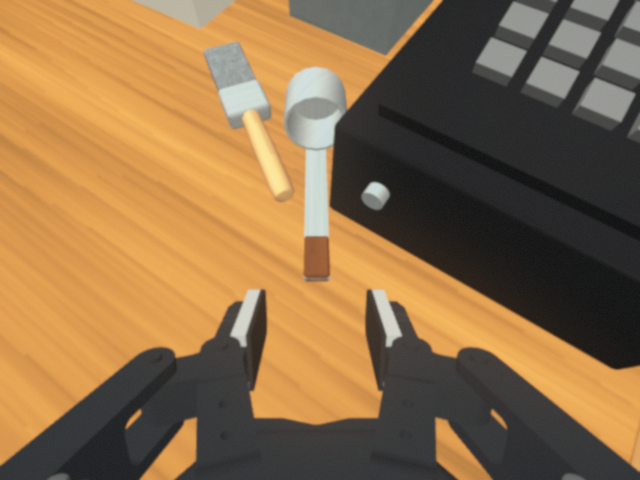

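The jaws straddle the grip at (317,258) symmetrically, and the strap runs straight up the picture. Going in along the tool axis.

```bash
python3 -m jog '[[[-0.34,-0.02,0.3,0,0,0,0.5],[0,0,0.7,0,0,0,0.5],[0,0,0.7,0,0,0,0.5],[0,0,0.5,0,0,0,0.5],[0,0,0.15,0,0,0,0.5],[0,0,0,0,0,0,0.5],[0,0,0,0,0,0,0],[0,0,0,0,0,0,0],[0,0,0,0,0,0,0],[0,0,0,0,0,0,0],[0,0,0,0,0,0,0]]]' 100; python3 - <<'E'
from h import *
st()
E
```

```text
time: 9.52
tool_pos: [235.3, -553.5, 19.5]
tcp_rot: [179.5, -44.8, 34.1]
ft_force: [-3.8, -2.8, 6.3]
finger_gap: 16.1
{'time': 9.52, 'tool_pos': [235.3, -553.46, 19.54], 'tcp_rot': [179.5, -44.84, 34.08], 'ft_force': [-3.81, -2.81, 6.34], 'finger_gap': 16.07, 'joint_pos': [-92.54, 40.3, 78.61, 34.84, 91.11, -45.34]}
```

```bash
python3 -m jog '[[[0.3,0,-0.3,0,0,0,0],[0.5,0,-0.5,0,0,0,0],[0.6,0,-0.6,0,0,0,0],[0.6,0,-0.6,0,0,0,0],[0.6,0,-0.6,0,0,0,0],[0.6,0,-0.6,0,0,0,0],[0.2,0,-0.2,0,0,0,0],[0,0,0,0,-0.014,0,0],[0,0,0,0,-0.027,0,0],[0,0,0,0,-0.027,0,0],[0,0,0,0,0,0,0]]]' 100; python3 - <<'E'
from h import *
st()
E
```

```text
time: 10.9
tool_pos: [237.6, -550.3, 260.6]
tcp_rot: [179.6, -20.3, 34.2]
ft_force: [0.2, 0.4, -1.0]
finger_gap: 15.6
{'time': 10.9, 'tool_pos': [237.61, -550.29, 260.64], 'tcp_rot': [179.57, -20.34, 34.15], 'ft_force': [0.19, 0.36, -1.02], 'finger_gap': 15.57, 'joint_pos': [-82.68, 12.4, 79.09, 18.42, 97.23, -25.82]}
```

```bash
python3 -m jog '[[[0,0,0,0,-0.0246,0,0],[0,0,0,0,-0.0246,0,0],[0,0,0,0,-0.0246,0,0],[0,0,0,0,-0.0246,0,0],[0,0,0,0,-0.0246,0,0],[0,0,0,0,-0.0246,0,0],[0,0,0,0,0,0,0]]]' 100; python3 - <<'E'
from h import *
st(); snap('scene','s5'); snap('wrist','w5'); snap('top','t5')
a=cv2.imread('pics/s5.png')[60:300,0:270]; b=cv2.imread('pics/w5.png')
a=cv2.resize(a,(400,356));b=cv2.resize(b,(400,300)); b=cv2.copyMakeBorder(b,0,56,0,0,0)
cv2.imwrite('pics/c5.png',np.hstack([a,b]))
E
```

```text
time: 11.78
tool_pos: [235.8, -548.5, 254.1]
tcp_rot: [-179.6, 32.6, 34.1]
ft_force: [0.1, -0.0, -1.7]
finger_gap: 16.1
{'time': 11.78, 'tool_pos': [235.85, -548.5, 254.11], 'tcp_rot': [-179.63, 32.6, 34.09], 'ft_force': [0.13, -0.01, -1.69], 'finger_gap': 16.13, 'joint_pos': [-52.69, 7.69, 88.66, -32.58, 86.75, 6.14]}
```

View pics/c5.png

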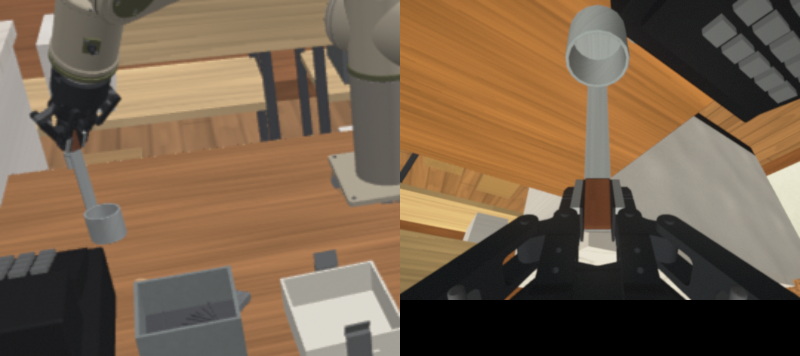

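The dipper is held firmly: composite cup at (597,60), strap straight to the grip at (598,205). Next I compute its tilt and turn it about the vertical toward the bin.

```bash
python3 -m jog '[[[-0.32,0,-0.5,0,0,0,0],[-0.32,0,-0.5,0,0,0,0],[0,0,0,-0.0147,0,-0.0229,0],[0,0,0,-0.0147,0,-0.0229,0],[0,0,0,-0.0147,0,-0.0229,0],[0,0,0,-0.0147,0,-0.0229,0],[0,0,0,-0.0147,0,-0.0229,0],[0,0,0,-0.0147,0,-0.0229,0],[0,0,0,-0.0147,0,-0.0229,0],[0,0,0,-0.0147,0,-0.0229,0],[0,0,0,-0.0147,0,-0.0229,0],[0,0,0,0,0,0,0]]]' 100; python3 - <<'E'
from h import *
st()
C=cloud('w5'); t=R.from_euler('xyz',[-179.63,32.6,34.09],degrees=True)
# strap points in the tool frame
P=C[150:290,300:335].reshape(-1,3); Q=t.inv().apply(P-np.array([235.85,-548.5,254.1]))
m=(Q[:,2]>20)&(Q[:,2]<110)&(abs(Q[:,1])<11)&(abs(Q[:,0])<120);Q=Q[m]
# keep strap: line fit x,y vs z
k=np.polyfit(Q[:,2],Q[:,0],1); r=abs(Q[:,0]-np.polyval(k,Q[:,2]))<5; Q=Q[r]
kx=np.polyfit(Q[:,2],Q[:,0],1); ky=np.polyfit(Q[:,2],Q[:,1],1); d=t.apply([kx[0],ky[0],1]); d/=np.linalg.norm(d)
print(len(Q),'kx',kx,'ky',ky,'down axis world',d.round(3),'tilt',np.degrees(np.arccos(-d[2])).round(1))
E
```

```text
time: 13.42
tool_pos: [232.4, -552.3, 319.2]
tcp_rot: [179.9, 32.9, 120.3]
ft_force: [-0.6, -0.6, -0.8]
finger_gap: 15.9
{'time': 13.42, 'tool_pos': [232.37, -552.28, 319.18], 'tcp_rot': [179.9, 32.92, 120.35], 'ft_force': [-0.58, -0.58, -0.78], 'finger_gap': 15.86, 'joint_pos': [-78.25, -24.97, 111.43, 11.37, 62.5, -111.08]}
2921 kx [0.71448117 8.7690973 ] ky [-0.01332658  0.67214756] down axis world [ 0.034  0.042 -0.999] tilt 3.1
```

```bash
python3 - <<'E'
from h import *
s=telemetry.sense(); t=R.from_euler('xyz',s['tcp_rot'],degrees=True)
d=t.inv().apply(np.array([430,-415,320])-s['tool_pos'])/50; print('shift now',d.round(3),np.linalg.norm(d))
tog([430,-415,320],180.8,-35.5)
u=t.inv().apply([0,0,1]); print('up',u.round(3))
E
```

```text
shift now [ 0.304  4.798 -0.208] 4.812595895354564
turn [-0.0942, -0.0064, -0.1389] 60.4 deg; shift [-3.258, 2.69, 2.304] at [232.4, -552.3, 319.2] [179.9, 32.9, 120.3]
up [-0.543  0.001 -0.839]
```

```bash
python3 -m jog '[[[0.05,0.8,-0.035,0,0,0,0],[0.05,0.8,-0.035,0,0,0,0],[0.05,0.8,-0.035,0,0,0,0],[0.05,0.8,-0.035,0,0,0,0],[0.05,0.8,-0.035,0,0,0,0],[0.05,0.8,-0.035,0,0,0,0],[0,0,0,-0.0157,-0.0011,-0.0231,0],[0,0,0,-0.0157,-0.0011,-0.0231,0],[0,0,0,-0.0157,-0.0011,-0.0231,0],[0,0,0,-0.0157,-0.0011,-0.0231,0],[0,0,0,-0.0157,-0.0011,-0.0231,0],[0,0,0,-0.0157,-0.0011,-0.0231,0]]]' 100; python3 - <<'E'
from h import *
st();tog([430,-415,320],180.8,-35.5)
E
```

```text
time: 14.92
tool_pos: [451.4, -398.6, 328.8]
tcp_rot: [179.0, 33.2, 175.3]
ft_force: [-0.9, 0.7, -0.3]
finger_gap: 16.3
{'time': 14.92, 'tool_pos': [451.35, -398.6, 328.8], 'tcp_rot': [178.97, 33.15, 175.26], 'ft_force': [-0.94, 0.72, -0.28], 'finger_gap': 16.25, 'joint_pos': [-63.38, -14.91, 102.74, 29.36, 76.27, -152.01]}
turn [-0.0058, -0.0064, -0.0128] 5.5 deg; shift [0.454, -0.322, -0.107] at [451.4, -398.6, 328.8] [179.0, 33.2, 175.3]
```

Joint 6 has hit its limit with the yaw 5.5° short. That is acceptable for the hook, whose gap is 14 mm over a 5 mm wall. I work out where the throat sits in the tool frame from view w5.

```bash
python3 - <<'E'
from h import *
snap('wrist','w6')
for f,pose in(('w5',([235.85,-548.5,254.1],[-179.63,32.6,34.09])),('w6',None)):
    if pose is None: s=telemetry.sense(); pose=(s['tool_pos'],s['tcp_rot'])
    C=cloud(f); t=R.from_euler('xyz',pose[1],degrees=True); Q=t.inv().apply(C.reshape(-1,3)-np.array(pose[0]))
    dn=np.array([.581,0,.814]); dx=np.array([-.814,0,.581]); s_=Q@dn; x_=Q@dx; y_=Q[:,1]
    m=(abs(y_)<31)&(s_>85)&(s_<200)&(x_>-75)&(x_<15)
    print(f,m.sum(),'cup s',np.percentile(s_[m],[0.5,1,2,5,50,95,99]).round(1),'x',np.percentile(x_[m],[1,5,50,95,99]).round(1),'y',np.percentile(y_[m],[1,50,99]).round(1))
    m=(abs(y_)<12)&(s_>15)&(s_<75)&(x_>-40)&(x_<15); print(' strap x',np.polyfit(s_[m],x_[m],1),np.percentile(x_[m],[5,50,95]))
    m=(abs(y_)<12)&(s_>-60)&(s_<20)&(x_>-25)&(x_<15)
    for a in range(-60,20,5):
        k=m&(s_>=a)&(s_<a+5); print(a,k.sum(),x_[k].mean().round(1) if k.any() else '',end=' | ')
    print()
tog([430,-400,320],174.5,-35.5)
E
```

```text
w5 12346 cup s [ 86.8  88.2  91.6  99.3 122.1 157.3 181.8] x [-61.2 -60.6 -29.5  -8.6  -6.8] y [-25.    1.5  29.7]
 strap x [-5.12613483e-04 -7.14418454e+00] [-7.9918832  -7.16534076 -6.35396238]
-60 0  | -55 2 -24.7 | -50 86 -21.2 | -45 150 -21.1 | -40 207 -16.6 | -35 397 -15.1 | -30 921 -11.0 | -25 618 -10.9 | -20 740 -13.7 | -15 695 -13.0 | -10 641 -11.8 | -5 587 -10.9 | 0 345 -9.9 | 5 425 -7.2 | 10 399 -7.1 | 15 375 -7.2 | 
w6 11643 cup s [ 86.4  87.8  90.7  99.9 123.7 146.4 147.4] x [-66.2 -65.6 -31.7 -12.4 -11.7] y [-25.1  -0.2  24.7]
 strap x [ 6.99415051e-04 -1.22481839e+01] [-13.05842117 -12.21035228 -11.37729255]
-60 0  | -55 0  | -50 0  | -45 28 -23.6 | -40 33 -24.3 | -35 155 -19.3 | -30 389 -15.6 | -25 717 -15.0 | -20 600 -15.6 | -15 546 -15.6 | -10 619 -16.8 | -5 626 -17.0 | 0 584 -15.9 | 5 339 -14.8 | 10 423 -12.3 | 15 397 -12.2 | 
turn [0.0045, -0.0062, 0.0029] 2.9 deg; shift [0.535, -0.094, -0.081] at [454.5, -397.6, 332.2] [179.1, 33.3, 175.8]
```

View pics/w6.png

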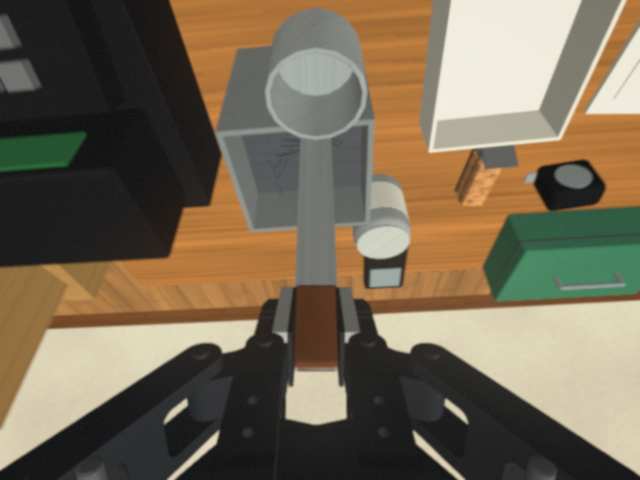

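w6 shows the dipper in hand, cup at (316,90) and strap down to the grip at (316,325), with the bin behind it. The arm was still moving in that shot, so I settle and measure again.

```bash
python3 -m jog '[[[0.27,-0.05,-0.04,0.0022,-0.0031,0.0014,0],[0.27,-0.05,-0.04,0.0022,-0.0031,0.0014,0],[0,0,0,0,0,0,0],[0,0,0,0,0,0,0],[0,0,0,0,0,0,0]]]'; cat > thr.py <<'E'
from h import *
def thr(f):
    s=telemetry.sense(); snap('wrist',f); s2=telemetry.sense()
    p=(np.array(s['tool_pos'])+s2['tool_pos'])/2; t=R.from_euler('xyz',s['tcp_rot'],degrees=True)
    C=cloud(f); Q=t.inv().apply(C.reshape(-1,3)-p)
    m=(abs(Q[:,1])<12)&(Q[:,2]>20)&(Q[:,2]<75)&(Q[:,0]>-5)&(Q[:,0]<80); Q2=Q[m]
    k=np.polyfit(Q2[:,2],Q2[:,0],1)
    for _ in range(3):
        r=abs(Q2[:,0]-np.polyval(k,Q2[:,2]))<3; Q2=Q2[r]; k=np.polyfit(Q2[:,2],Q2[:,0],1)
    a=np.arctan(k[0]); dn=np.array([np.sin(a),0,np.cos(a)]); dx=np.array([-np.cos(a),0,np.sin(a)])
    s_=Q@dn; x_=Q@dx; xf=np.median((Q2@dx)); yc=Q2[:,1].mean()
    mc=(abs(Q[:,1])<30)&(s_>110)&(s_<165)&(x_>xf-59)&(x_<xf-2); base=np.percentile(s_[mc],98)
    th=(base-131)*dn+(xf+11)*dx+np.array([0,yc,0]); w=t.apply(th)+p; d=t.apply(dn); xx=t.apply(dx)
    print('angle',np.degrees(a).round(1),'face',xf.round(1),'base',base.round(1),'throat tool',th.round(1),'WORLD',w.round(1),'down',d.round(3),'dipper x',xx.round(3))
    print(np.round(p,1),np.round(s['tcp_rot'],1),'j6',s['joint_pos'][5])
    return w
E
python3 - <<'E'
from thr import *
thr('w7'); tog([430,-400,320],174.5,-35.5)
C=cloud('w7'); P=C.reshape(-1,3); P=P[(P[:,2]>146)&(P[:,2]<154)&(P[:,0]>470)&(P[:,0]<620)&(P[:,1]<-340)&(P[:,1]>-490)]
print(cv2.minAreaRect(P[:,:2].astype(np.float32)),len(P))
E
```

```text
time: 15.6
tool_pos: [437.4, -394.4, 323.9]
tcp_rot: [-179.9, 34.8, 173.5]
ft_force: [0.1, -0.6, -1.1]
finger_gap: 16.1
angle 35.4 face -9.4 base 143.7 throat tool [ 6.   0.3 11.3] WORLD [ 438.9 -394.3  311.2] down [-0.01  0.   -1.  ] dipper x [ 0.993 -0.114 -0.01 ]
[ 437.4 -394.4  323.9] [-179.9   34.8  173.5] j6 -152.13990028774793
turn [-0.0018, -0.0018, -0.0023] 1.2 deg; shift [0.155, -0.126, -0.017] at [437.4, -394.4, 323.8] [-179.9, 34.8, 173.5]
((544.0982666015625, -415.6662292480469), (132.2509307861328, 130.58839416503906), 0.3434218466281891) 2465
```

```bash
python3 -m jog '[[[-0.35,0.05,0.245,0,0,0,0],[-0.35,0.05,0.245,0,0,0,0],[0.37,0,0.54,0,0,0,0],[0.37,0,0.54,0,0,0,0],[0.37,0,0.54,0,0,0,0],[0.37,0,0.53,0,0,0,0],[0,0,0,0,0,0,0],[0,0,0,0,0,0,0],[0,0,0,0,0,0,0]]]'; python3 - <<'E'
from thr import *
w=thr('w8'); st()
s=telemetry.sense(); t=R.from_euler('xyz',s['tcp_rot'],degrees=True)
print('to above lip',(t.inv().apply(np.array([482,-394.5,180])-w)/50).round(3)); print('down unit',t.inv().apply([0,0,-1]).round(3),'x unit',t.inv().apply([1,0,0]).round(3))
snap('scene','s8'); a=cv2.imread('pics/s8.png')[170:350,60:260]; cv2.imwrite('pics/s8c.png',cv2.resize(a,None,fx=3.3,fy=3.3,interpolation=cv2.INTER_CUBIC))
E
```

```text
time: 16.77
tool_pos: [487.5, -387.2, 196.5]
tcp_rot: [-180.0, 33.7, 172.5]
ft_force: [-5.4, 0.9, -5.1]
finger_gap: 16.1
angle 37.3 face -10.1 base 144.0 throat tool [ 7.2  0.4 10.9] WORLD [ 487.6 -386.8  183.4] down [-0.063  0.008 -0.998] dipper x [ 0.989 -0.13  -0.063]
[ 487.5 -387.2  196.5] [-180.    33.7  172.5] j6 -152.19279343620323
{'time': 16.82, 'tool_pos': [487.48, -387.16, 196.54], 'tcp_rot': [-180.0, 33.7, 172.51], 'ft_force': [-6.23, 0.57, -4.98], 'finger_gap': 15.66, 'joint_pos': [-57.89, -10.72, 113.31, 30.19, 58.23, -152.19]}
to above lip [ 0.114 -0.168  0.007]
down unit [0.555 0.    0.832] x unit [-0.825  0.13   0.55 ]
```

View pics/s8c.png

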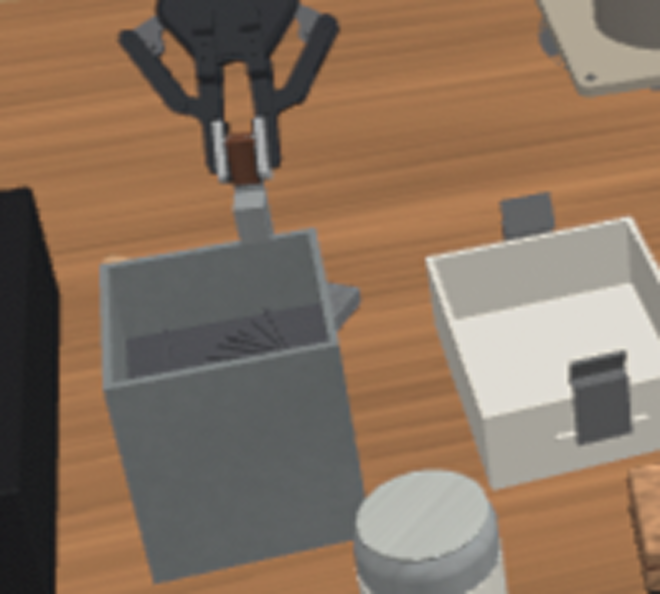

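The scene crop shows the hook at (252,205) above and inside the bin's front edge at y≈255, so it is on the right side. The slight force is the cup brushing the bin face. I back off 6 mm in x, then lower in small steps.

```bash
python3 -m jog '[[[0.1,-0.016,-0.066,0,0,0,0],[0,0,0,0,0,0,0],[0.11,0,0.166,0,0,0,0],[0,0,0,0,0,0,0],[0,0,0,0,0,0,0]]]'; python3 - <<'E'
from thr import *
w=thr('w9'); st()
E
```

```text
time: 17.5
tool_pos: [485.2, -385.8, 190.1]
tcp_rot: [-179.8, 33.6, 172.3]
ft_force: [-0.5, -0.4, -0.8]
finger_gap: 15.9
angle 36.8 face -10.0 base 144.1 throat tool [ 7.   0.5 11.1] WORLD [ 485.6 -385.5  177. ] down [-0.056  0.005 -0.998] dipper x [ 0.989 -0.136 -0.056]
[ 485.2 -385.9  190.2] [-179.8   33.6  172.3] j6 -152.23249407795674
{'time': 17.55, 'tool_pos': [485.25, -385.96, 190.3], 'tcp_rot': [-179.81, 33.64, 172.29], 'ft_force': [0.03, -0.52, -1.52], 'finger_gap': 16.11, 'joint_pos': [-57.87, -10.95, 114.16, 30.15, 57.44, -152.23]}
```

```bash
python3 -m jog '[[[0.075,-0.01,-0.05,0,0,0,0],[0,0,0,0,0,0,0],[0.115,0,0.15,0,0,0,0],[0.06,0,0.075,0,0,0,0],[0,0,0,0,0,0,0],[0,0,0,0,0,0,0]]]'; python3 - <<'E'
from thr import *
w=thr('w10'); st()
E
```

```text
time: 18.3
tool_pos: [482.5, -383.5, 178.2]
tcp_rot: [-179.8, 33.3, 172.0]
ft_force: [-0.5, -0.0, -1.0]
finger_gap: 15.5
angle 37.1 face -9.6 base 144.2 throat tool [ 6.9  0.5 11.4] WORLD [ 483.1 -383.2  164.9] down [-0.067  0.006 -0.998] dipper x [ 0.988 -0.142 -0.067]
[ 482.5 -383.5  178.2] [-179.8   33.3  172. ] j6 -152.23530954972856
{'time': 18.35, 'tool_pos': [482.49, -383.58, 178.33], 'tcp_rot': [-179.74, 33.3, 171.97], 'ft_force': [0.04, 0.29, -1.45], 'finger_gap': 15.95, 'joint_pos': [-57.7, -10.85, 115.26, 29.99, 56.25, -152.24]}
```

```bash
python3 -m jog '[[[0.1,0,0.105,0,0,0,0],[0.09,0,0.105,0,0,0,0],[0,0,0,0,0,0,0],[0,0,0,0,0,0,0]]]'; python3 - <<'E'
from thr import *
w=thr('w11'); st()
E
```

```text
time: 18.85
tool_pos: [482.5, -381.4, 165.6]
tcp_rot: [-179.7, 33.0, 171.7]
ft_force: [0.5, 0.1, -0.3]
finger_gap: 16.1
angle 37.0 face -9.7 base 144.0 throat tool [ 6.8  0.4 11.2] WORLD [ 482.9 -381.1  152.5] down [-0.069  0.006 -0.998] dipper x [ 0.987 -0.147 -0.069]
[ 482.5 -381.4  165.6] [-179.7   33.   171.7] j6 -152.2335523020537
{'time': 18.9, 'tool_pos': [482.45, -381.42, 165.66], 'tcp_rot': [-179.71, 33.02, 171.7], 'ft_force': [0.47, -0.99, 0.21], 'finger_gap': 16.2, 'joint_pos': [-57.32, -10.3, 116.08, 29.94, 54.86, -152.23]}
```

```bash
python3 -m jog '[[[0.025,0,0.03,0,0,0,0],[0,0,0,0,0,0,0],[0,0,0,0,0,0,0.25],[0,0,0,0,0,0,0.4],[0,0,0,0,0,0,0.4],[0,0,0,0,0,0,0.4],[0,0,-0.2,0,0,0,0.4],[0,0,-0.6,0,0,0,0.4],[0,0,-1,0,0,0,0.4],[0,0,-1,0,0,0,0.4],[0,0,0,0,0,0,0.4],[0,0,0,0,0,0,0.4]]]'; python3 - <<'E'
from h import *
st(); snap('wrist','w12')
C=cloud('w12');P=C.reshape(-1,3);P=P[(P[:,0]>400)&(P[:,0]<500)&(P[:,1]<-340)&(P[:,1]>-430)]
for l,h in((186,205),(160,186),(152,160),(80,140),(50,70)):
    Q=P[(P[:,2]>l)&(P[:,2]<h)]; print(l,len(Q),Q.mean(0).round(1),Q.min(0).round(1),Q.max(0).round(1))
tog([430,-300,340],90,0)
E
```

```text
time: 20.4
tool_pos: [406.9, -369.6, 281.9]
tcp_rot: [-179.6, 33.0, 171.7]
ft_force: [0.2, -0.1, -0.8]
finger_gap: 34.0
{'time': 20.4, 'tool_pos': [406.9, -369.63, 281.86], 'tcp_rot': [-179.64, 33.01, 171.67], 'ft_force': [0.17, -0.07, -0.75], 'finger_gap': 33.98, 'joint_pos': [-65.5, -25.29, 115.55, 28.49, 72.28, -151.66]}
186 376 [ 470.3 -380.1  191.6] [ 466.8 -389.2  186. ] [ 478.2 -371.3  194.6]
160 575 [ 468.7 -379.8  173.8] [ 466.4 -389.1  160.1] [ 473.3 -371.2  186. ]
152 129 [ 472.9 -379.3  155.2] [ 469.6 -388.9  152.1] [ 493.5 -371.5  159.8]
80 3914 [ 477.9 -389.5  111.8] [ 470.8 -430.    80. ] [ 498.9 -350.7  140. ]
50 2147 [ 458.5 -383.6   59.7] [ 419.3 -429.8   50. ] [ 497.9 -350.7   70. ]
turn [0.0645, 0.0758, 0.2199] 86.9 deg; shift [1.383, 0.461, -1.185] at [407.0, -369.1, 280.7] [-179.7, 33.0, 171.6]
```

View pics/w12.png

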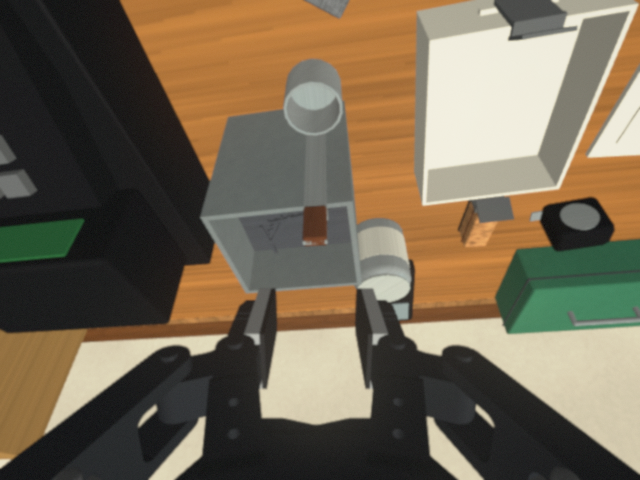

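The dipper hangs on the front lip: cup outside at (313,97), grip at (315,225), grip top at z = 194 as expected. Next comes the cork block near the tub, so I unwind the wrist to tool-down.

```bash
python3 -m jog '[[[-0.33,0,-0.5,0,0,0,0.6],[-0.33,0,-0.5,0,0,0,0.6],[0,0,0,0.0072,0.0084,0.0244,0.7],[0,0,0,0.0072,0.0084,0.0244,0.7],[0,0,0,0.0072,0.0084,0.0244,0.7],[0,0,0,0.0072,0.0084,0.0244,0.7],[0,0,0,0.0072,0.0084,0.0244,0.7],[0,0,0,0.0072,0.0084,0.0244,0.7],[0,0,0,0.0072,0.0084,0.0244,0.7],[0,0,0,0.0072,0.0084,0.0244,0.7],[0,0,0,0.0072,0.0084,0.0244,0.7],[0,0,0,0,0,0,0.7]]]'; python3 - <<'E'
from h import *
st(); tog([590,-185,340],-5,0)
E
```

```text
time: 21.95
tool_pos: [408.1, -369.0, 338.7]
tcp_rot: [-179.8, -0.0, 90.2]
ft_force: [0.1, 0.8, -0.3]
finger_gap: 59.9
{'time': 21.95, 'tool_pos': [408.15, -369.0, 338.72], 'tcp_rot': [-179.83, -0.01, 90.17], 'ft_force': [0.09, 0.84, -0.34], 'finger_gap': 59.89, 'joint_pos': [-47.37, -1.22, 83.18, -0.12, 98.16, -47.56]}
turn [-0.0004, 0.0004, 0.2643] 95.2 deg; shift [3.302, -3.983, -0.026] at [408.1, -369.0, 338.7] [-179.8, -0.0, 90.2]
```

```bash
python3 -m jog '[[[0,0,0,0,0,0.0294,0.7],[0,0,0,0,0,0.0294,0.7],[0,0,0,0,0,0.0294,0.7],[0,0,0,0,0,0.0294,0.7],[0,0,0,0,0,0.0294,0.7],[0,0,0,0,0,0.0294,0.7],[0,0,0,0,0,0.0294,0.7],[0,0,0,0,0,0.0294,0.7],[0,0,0,0,0,0.0294,0.7],[0.55,-0.66,0,0,0,0,0.7],[0.55,-0.66,0,0,0,0,0.7],[0.55,-0.66,0,0,0,0,0.7]]]';  python3 -m jog '[[[0.55,-0.66,0,0,0,0,0.7],[0.55,-0.66,0,0,0,0,0.7],[0.55,-0.66,0,0,0,0,0.7],[0,0,0,0,0,0,0.7],[0,0,0,0,0,0,0.7]]]'; cat > obj.py <<'E'
from h import *
def rect(C,x0,x1,y0,y1,zl,zh,n=''):
    P=C.reshape(-1,3); P=P[(P[:,0]>x0)&(P[:,0]<x1)&(P[:,1]>y0)&(P[:,1]<y1)&(P[:,2]>zl)&(P[:,2]<zh)]
    if len(P)<20: print(n,'few',len(P)); return
    (c,s,a)=cv2.minAreaRect(P[:,:2].astype(np.float32)); 
    if s[0]<s[1]: s=s[::-1]; a-=90
    print(n,len(P),'c',np.round(c,1),'size',np.round(s,1),'yaw',round(a,1),'z',np.round(np.percentile(P[:,2],[5,50,95]),1))
    return c,a
E
python3 - <<'E'
from obj import *
st(); snap('wrist','w13'); snap('top','t13')
for f in('w13','t13'):
    C=cloud(f); print(f)
    rect(C,600,760,-240,-130,24,60,'blockR'); rect(C,380,610,-300,-100,54,66,'tubrim'); rect(C,380,610,-300,-100,75,95,'catches')
    if f=='t13':
        rect(C,530,650,320,420,22,60,'blockL'); rect(C,400,529,340,430,22,60,'carton'); rect(C,400,600,-50,70,35,60,'lidhandle')
E
```

```text
time: 23.45
tool_pos: [499.4, -276.9, 340.4]
tcp_rot: [179.8, -0.1, -5.0]
ft_force: [0.5, -0.4, -0.1]
finger_gap: 59.9
time: 24.08
tool_pos: [589.5, -186.9, 340.2]
tcp_rot: [179.8, 0.0, -5.0]
ft_force: [0.1, -0.2, 0.0]
finger_gap: 60.0
{'time': 24.08, 'tool_pos': [589.53, -186.92, 340.18], 'tcp_rot': [179.81, 0.01, -5.03], 'ft_force': [0.1, -0.21, 0.01], 'finger_gap': 60.0, 'joint_pos': [-22.23, 9.32, 71.99, -0.19, 98.64, 72.77]}
w13
blockR 2003 c [ 678.4 -179.1] size [79.5 32.7] yaw -5.0 z [33.6 35.5 37.1]
tubrim 1879 c [ 496.7 -200.5] size [198.6 150.4] yaw 2.4 z [55.  59.4 60.9]
catches 632 c [ 493.4 -200.6] size [205.  36.] yaw 2.3 z [76.1 85.5 91.9]
t13
blockR 116 c [ 662.2 -181.3] size [51.4 29.8] yaw -18.2 z [29.8 35.8 41.2]
tubrim 104 c [ 522.5 -247. ] size [228.1 119.1] yaw 34.2 z [54.8 59.3 64.3]
catches 54 c [ 589.1 -196.9] size [35.1 12.7] yaw -89.3 z [75.6 83.8 92.8]
blockL 285 c [586.6 367.4] size [80.5 34.2] yaw -12.8 z [25.5 34.4 39.7]
carton 304 c [453.  386.1] size [117.7  55.6] yaw -13.8 z [28.2 37.  42.5]
lidhandle 155 c [494.3   7.7] size [78.8 18.1] yaw -4.5 z [40.8 47.3 52.3]
```

```bash
python3 -m jog '[[[0.88,-0.155,0,0,0,0,0.7],[0.88,-0.155,0,0,0,0,0.7],[0,0,1,0,0,0,0.7],[0,0,1,0,0,0,0.7],[0,0,1,0,0,0,0.7],[0,0,1,0,0,0,0.7],[0,0,1,0,0,0,0.7],[0,0,0.7,0,0,0,0.7],[0,0,0.5,0,0,0,0.7],[0,0,0.3,0,0,0,0.7],[0,0,0,0,0,0,0.7],[0,0,0,0,0,0,0.7]]]' 50;  python3 - <<'E'
from h import *
to(678.4,-179.1,11,-5)
E
```

```text
time: 25.68
tool_pos: [679.9, -181.2, 17.5]
tcp_rot: [179.8, -0.1, -5.2]
ft_force: [0.2, -0.4, -0.2]
finger_gap: 59.6
turn [0.0006, -0.0004, -0.0006] shift [-0.034, -0.039, 0.13] rows>= 0.1 [679.9, -181.2, 17.5]
```

```bash
python3 -m jog '[[[-0.03,-0.04,0.13,0,0,0,0.7],[0,0,0,0,0,0,0],[0,0,0,0,0,0,0],[0,0,0,0,0,0,0],[0,0,0,0,0,0,0],[0,0,0,0,0,0,0],[0,0,-0.4,0,0,0,0],[0,0,-0.8,0,0,0,0],[0,0,-0.8,0,0,0,0],[0,0,-0.8,0,0,0,0],[0,0,0,0,0,-0.0205,0],[0,0,0,0,0,0,0]]]' 50;  python3 - <<'E'
from h import *
st();to(538,-198.8,60,2.35)
E
```

```text
time: 27.18
tool_pos: [678.0, -178.2, 151.1]
tcp_rot: [179.8, -0.1, 2.1]
ft_force: [-0.1, -0.3, -1.9]
finger_gap: 31.3
{'time': 27.18, 'tool_pos': [678.02, -178.18, 151.09], 'tcp_rot': [179.78, -0.09, 2.15], 'ft_force': [-0.1, -0.29, -1.9], 'finger_gap': 31.35, 'joint_pos': [-18.82, 25.38, 72.38, -0.17, 82.09, 69.06]}
turn [0.0006, -0.0002, -0.0006] shift [-2.815, 0.297, 1.822] rows>= 2.8 [678.0, -178.2, 151.1]
```

```bash
python3 -m jog '[[[-0.7,0.075,0,0,0,0,0],[-0.7,0.075,0,0,0,0,0],[-0.7,0.075,0,0,0,0,0],[-0.71,0.07,0,0,0,0,0],[0,0,0,0,0,0,0],[0,0,0.6,0,0,0,0],[0,0,0.8,0,0,0,0],[0,0,0.7,0,0,0,0],[0,0,0.4,0,0,0,0],[0,0,0.1,0,0,0,0],[0,0,0,0,0,0,0]]]' 50;  python3 - <<'E'
from h import *
st();to(538,-198.8,16,2.35)
E
```

```text
time: 28.55
tool_pos: [538.5, -198.7, 20.1]
tcp_rot: [179.8, -0.0, 2.2]
ft_force: [-0.3, -0.5, -0.8]
finger_gap: 31.1
{'time': 28.55, 'tool_pos': [538.53, -198.73, 20.1], 'tcp_rot': [179.8, -0.04, 2.16], 'ft_force': [-0.27, -0.46, -0.79], 'finger_gap': 31.12, 'joint_pos': [-25.27, 15.0, 100.0, -0.18, 64.87, 62.65]}
turn [0.0006, -0.0001, -0.0005] shift [-0.011, 0.001, 0.082] rows>= 0.1 [538.5, -198.7, 20.1]
```

Lower the last bit, release with a small opening, rise, and head for the left side goods.

```bash
python3 -m jog '[[[0,0,0.09,0,0,0,0],[0,0,0,0,0,0,0],[0,0,0,0,0,0,0.55],[0,0,0,0,0,0,0.55],[0,0,0,0,0,0,0.55],[0,0,-0.5,0,0,0,0.55],[0,0,-1,0,0,0,0.55],[0,0,-1,0,0,0,0.55],[0,0,-1,0,0,0,0.7],[0,0,-1,0,0,0,0.7],[0,0,-1,0,0,0,0.7],[0,0,0,0,0,0,0.7]]]' 50;  python3 - <<'E'
from obj import *
st();to(480,372,340,-12.8); snap('scene','s14'); snap('top','t14')
C=cloud('t14')
rect(C,530,650,320,420,22,60,'blockL'); rect(C,425,529,350,415,22,60,'carton');rect(cloud('s14'),440,590,-270,-130,28,46,'in tub');rect(C,400,600,-50,70,35,60,'lidhandle')
E
```

```text
time: 30.05
tool_pos: [540.0, -198.7, 296.0]
tcp_rot: [179.6, -0.5, 2.2]
ft_force: [0.3, -0.7, 0.1]
finger_gap: 60.1
{'time': 30.05, 'tool_pos': [540.0, -198.68, 296.01], 'tcp_rot': [179.56, -0.49, 2.18], 'ft_force': [0.29, -0.73, 0.14], 'finger_gap': 60.11, 'joint_pos': [-25.2, 2.01, 84.33, -0.16, 93.02, 62.61]}
turn [0.001, -0.0015, 0.0416] shift [-3.699, -10.864, -0.88] rows>= 10.9 [540.0, -198.7, 296.0]
blockL 281 c [585.6 367. ] size [81.3 33.8] yaw -12.9 z [27.8 34.6 39.5]
carton 303 c [469.8 381.6] size [77.3 35.6] yaw 3.4 z [26.4 36.8 42.7]
in tub 355 c [ 516.3 -199.4] size [147.4 138.7] yaw -0.0 z [29.  37.8 44.5]
lidhandle 154 c [494.5   7.6] size [79.9 17.9] yaw -4.4 z [42.1 46.9 52.2]
```

```bash
python3 -m jog '[[[0,0,0,0,0,0.0208,0.7],[0,0,0,0,0,0.0208,0.7],[-0.34,-1,0,0,0,0,0.7],[-0.34,-1,0,0,0,0,0.7],[-0.34,-1,0,0,0,0,0.7],[-0.34,-1,0,0,0,0,0.7],[-0.34,-1,0,0,0,0,0.7],[-0.34,-1,0,0,0,0,0.7],[-0.34,-1,0,0,0,0,0.7],[-0.34,-1,0,0,0,0,0.7],[-0.34,-1,0,0,0,0,0.7],[-0.34,-0.93,0,0,0,0,0.7]]]' 50; python3 -m jog '[[[-0.3,-0.93,0,0,0,0,0.7],[0,0,0,0,0,0,0.7],[0,0,0,0,0,0,0.7]]]'; python3 - <<'E'
from obj import *
st();snap('wrist','w15');C=cloud('w15')
c,a=rect(C,530,650,320,420,24,60,'blockL'); rect(C,425,529,350,415,22,60,'carton'); to(c[0],c[1],12,a)
E
```

```text
time: 31.65
tool_pos: [480.7, 325.5, 285.7]
tcp_rot: [179.7, 0.1, -12.8]
ft_force: [0.4, -0.2, -0.7]
finger_gap: 59.8
time: 32.02
tool_pos: [477.0, 372.3, 286.0]
tcp_rot: [179.7, 0.1, -12.8]
ft_force: [0.1, -0.5, -0.4]
finger_gap: 60.0
{'time': 32.02, 'tool_pos': [476.99, 372.25, 286.03], 'tcp_rot': [179.67, 0.08, -12.76], 'ft_force': [0.1, -0.54, -0.38], 'finger_gap': 59.99, 'joint_pos': [33.22, 7.63, 79.43, -0.17, 93.24, 135.97]}
blockL 2779 c [585.5 367.8] size [80.5 32.9] yaw -12.3 z [33.4 35.6 37. ]
carton 2104 c [469.3 381.6] size [76.5 32.1] yaw 3.7 z [36.2 38.  39.6]
turn [0.0008, 0.0001, -0.0015] shift [2.13, -0.381, 5.492] rows>= 5.5 [477.4, 371.8, 286.6]
```

```bash
python3 -m jog '[[[0.7,-0.13,0,0,0,0,0.7],[0.7,-0.13,0,0,0,0,0.7],[0.73,-0.12,0,0,0,0,0.7],[0,0,1,0,0,0,0.7],[0,0,1,0,0,0,0.7],[0,0,1,0,0,0,0.7],[0,0,0.9,0,0,0,0.7],[0,0,0.7,0,0,0,0.7],[0,0,0.5,0,0,0,0.7],[0,0,0.3,0,0,0,0.7],[0,0,0,0,0,0,0.7],[0,0,0,0,0,0,0.7]]]' 50;  python3 - <<'E'
from h import *
to(585.5,367.8,12,-12.6)
E
```

```text
time: 33.58
tool_pos: [586.8, 367.1, 19.7]
tcp_rot: [179.9, -0.1, -12.8]
ft_force: [1.1, -0.1, 0.2]
finger_gap: 59.6
turn [0.0003, -0.0004, -0.0006] shift [-0.028, -0.009, 0.155] rows>= 0.2 [586.8, 367.1, 19.7]
```

```bash
python3 -m jog '[[[-0.03,-0.01,0.155,0,0,0,0.7],[0,0,0,0,0,0,0],[0,0,0,0,0,0,0],[0,0,0,0,0,0,0],[0,0,0,0,0,0,0],[0,0,0,0,0,0,0],[0,0,-0.4,0,0,0,0],[0,0,-0.9,0,0,0,0],[0,0,-0.9,0,0,0,0],[0,0,-0.9,0,0,-0.021,0],[0,0,0,0,0,-0.021,0],[0,0,0,0,0,0,0]]]' 50;  python3 - <<'E'
from h import *
st();to(448.5,-169.4,60,2.35)
E
```

```text
time: 35.08
tool_pos: [584.8, 368.4, 167.4]
tcp_rot: [179.9, -0.1, 2.3]
ft_force: [-0.9, 0.1, -2.0]
finger_gap: 31.1
{'time': 35.08, 'tool_pos': [584.8, 368.41, 167.37], 'tcp_rot': [179.87, -0.11, 2.28], 'ft_force': [-0.87, 0.15, -1.99], 'finger_gap': 31.06, 'joint_pos': [28.05, 23.37, 73.23, -0.16, 83.36, 115.79]}
turn [0.0003, -0.0003, -0.0002] shift [-3.165, 10.635, 2.147] rows>= 10.6 [584.8, 368.4, 167.4]
```

```bash
python3 -m jog '[[[-0.14,0.5,0,0,0,0,0],[-0.29,0.97,0,0,0,0,0],[-0.29,0.97,0,0,0,0,0],[-0.29,0.97,0,0,0,0,0],[-0.29,0.97,0,0,0,0,0],[-0.29,0.97,0,0,0,0,0],[-0.29,0.97,0,0,0,0,0],[-0.29,0.97,0,0,0,0,0],[-0.29,0.97,0,0,0,0,0],[-0.29,0.97,0,0,0,0,0],[-0.29,0.97,0,0,0,0,0],[-0.13,0.43,0,0,0,0,0]]]' 50; python3 - <<'E'
from h import *
st();to(448.5,-169.4,17,2.35)
E
```

```text
time: 36.58
tool_pos: [446.1, -171.4, 166.5]
tcp_rot: [179.8, 0.1, 2.0]
ft_force: [-0.0, 0.4, -1.1]
finger_gap: 31.0
{'time': 36.58, 'tool_pos': [446.05, -171.35, 166.54], 'tcp_rot': [179.83, 0.09, 1.98], 'ft_force': [-0.05, 0.39, -1.11], 'finger_gap': 31.0, 'joint_pos': [-27.02, -9.48, 108.85, -0.19, 80.63, 61.03]}
turn [0.0005, 0.0003, -0.001] shift [0.051, -0.037, 2.991] rows>= 3.0 [446.1, -171.4, 166.5]
```

```bash
python3 -m jog '[[[0.05,-0.037,0.3,0,0,-0.001,0],[0,0,0.8,0,0,0,0],[0,0,0.8,0,0,0,0],[0,0,0.6,0,0,0,0],[0,0,0.3,0,0,0,0],[0,0,0.1,0,0,0,0],[0,0,0.07,0,0,0,0],[0,0,0,0,0,0,0]]]' 50; python3 - <<'E'
from h import *
st();to(448.5,-169.4,16.5,2.35)
E
```

```text
time: 37.58
tool_pos: [450.7, -168.1, 19.4]
tcp_rot: [179.8, -0.1, 2.7]
ft_force: [-0.5, -0.4, -0.2]
finger_gap: 31.1
{'time': 37.58, 'tool_pos': [450.7, -168.07, 19.35], 'tcp_rot': [179.78, -0.06, 2.68], 'ft_force': [-0.47, -0.41, -0.25], 'finger_gap': 31.07, 'joint_pos': [-26.44, 1.58, 115.03, -0.18, 63.23, 60.96]}
turn [0.0006, -0.0002, 0.0009] shift [-0.045, 0.025, 0.057] rows>= 0.1 [450.7, -168.1, 19.4]
```

```bash
python3 -m jog '[[[-0.04,0.03,0.06,0,0,0,0],[0,0,0,0,0,0,0],[0,0,0,0,0,0,0.45],[0,0,0,0,0,0,0.45],[0,0,0,0,0,0,0.45],[0,0,-0.5,0,0,0,0.45],[0,0,-1,0,0,0,0.45],[0,0,-1,0,0,0,0.7],[0,0,-1,0,0,0,0.7],[0,0,-1,0,0,0,0.7],[0,0,-1,0,0,0,0.7],[0,0,0,0,0,0,0.7]]]' 50;  python3 - <<'E'
from obj import *
st();to(400,375,296,3.7); snap('scene','s16'); snap('top','t16')
C=cloud('t16')
rect(C,425,529,350,415,22,60,'carton');rect(C,400,600,-50,70,35,60,'lidhandle'); rect(cloud('s16'),400,590,-270,-130,30,46,'in tub')
E
```

```text
time: 39.08
tool_pos: [449.9, -169.5, 295.8]
tcp_rot: [179.6, -0.4, 2.7]
ft_force: [0.0, 0.2, -0.5]
finger_gap: 60.0
{'time': 39.08, 'tool_pos': [449.92, -169.48, 295.81], 'tcp_rot': [179.59, -0.43, 2.69], 'ft_force': [0.01, 0.24, -0.49], 'finger_gap': 59.97, 'joint_pos': [-26.64, -12.84, 98.28, -0.15, 93.99, 60.67]}
turn [0.0012, -0.0012, -0.0028] shift [-0.294, -10.931, -0.004] rows>= 10.9 [449.9, -169.5, 295.8]
carton 299 c [470.1 381.2] size [77.3 35.4] yaw 3.1 z [28.2 36.8 42.4]
lidhandle 154 c [494.1   7.7] size [79. 18.] yaw -4.6 z [41.4 47.5 53. ]
in tub 933 c [ 495.  -199.8] size [189.9 139.7] yaw 0.1 z [31.2 38.1 44.7]
```

```bash
python3 -m jog '[[[0,-0.6,0,0.0012,-0.0012,-0.0028,0.7],[-0.03,-1,0,0,0,0,0.7],[-0.03,-1,0,0,0,0,0.7],[-0.03,-1,0,0,0,0,0.7],[-0.03,-1,0,0,0,0,0.7],[-0.03,-1,0,0,0,0,0.7],[-0.03,-1,0,0,0,0,0.7],[-0.03,-1,0,0,0,0,0.7],[-0.03,-1,0,0,0,0,0.7],[-0.03,-1,0,0,0,0,0.7],[-0.03,-1,0,0,0,0,0.7],[0,-0.35,0,0,0,0,0.7]]]' 50; python3 -m jog '[[[0,0,0,0,0,0,0.7],[0,0,0,0,0,0,0.7]]]'; python3 - <<'E'
from obj import *
st();snap('wrist','w17');C=cloud('w17')
c,a=rect(C,425,529,350,415,24,60,'carton'); to(c[0],c[1],13,a)
E
```

```text
time: 40.67
tool_pos: [396.7, 378.5, 290.2]
tcp_rot: [-179.8, 0.7, 3.8]
ft_force: [0.0, -0.3, 0.7]
finger_gap: 60.0
time: 40.92
tool_pos: [398.5, 375.6, 292.1]
tcp_rot: [-179.8, 0.5, 3.6]
ft_force: [-0.4, -0.9, 0.7]
finger_gap: 59.9
{'time': 40.92, 'tool_pos': [398.46, 375.6, 292.11], 'tcp_rot': [-179.81, 0.5, 3.65], 'ft_force': [-0.37, -0.86, 0.72], 'finger_gap': 59.91, 'joint_pos': [37.65, -1.41, 88.17, 0.43, 93.55, 124.03]}
carton 2376 c [469.3 381.6] size [75.7 31.9] yaw 4.0 z [36.6 38.  39.7]
turn [-0.0006, 0.0013, -0.001] shift [1.417, -0.023, 5.59] rows>= 5.6 [398.7, 375.5, 292.5]
```

```bash
python3 -m jog '[[[0.7,-0.01,0,-0.0006,0.0013,-0.001,0.7],[0.72,-0.01,0,0,0,0,0.7],[0,0,1,0,0,0,0.7],[0,0,1,0,0,0,0.7],[0,0,1,0,0,0,0.7],[0,0,0.9,0,0,0,0.7],[0,0,0.7,0,0,0,0.7],[0,0,0.5,0,0,0,0.7],[0,0,0.4,0,0,0,0.7],[0,0,0,0,0,0,0.7],[0,0,0,0,0,0,0.7]]]' 50;  python3 - <<'E'
from h import *
to(469.3,381.6,13,4)
E
```

```text
time: 42.35
tool_pos: [470.2, 383.1, 18.9]
tcp_rot: [-179.9, -0.1, 4.0]
ft_force: [0.2, -0.3, -0.6]
finger_gap: 59.8
turn [-0.0003, -0.0003, 0.0001] shift [-0.019, 0.029, 0.118] rows>= 0.1 [470.2, 383.1, 18.9]
```

```bash
python3 -m jog '[[[-0.02,0.03,0.118,0,0,0,0.7],[0,0,0,0,0,0,0],[0,0,0,0,0,0,0],[0,0,0,0,0,0,0],[0,0,0,0,0,0,0],[0,0,0,0,0,0,0],[0,0,-0.4,0,0,0,0],[0,0,-0.9,0,0,0,0],[0,0,-0.9,0,0,0,0],[0,0,-0.9,0,0,0.0045,0],[0,0,0,0,0,0,0],[0,0,0,0,0,0,0]]]' 50;  python3 - <<'E'
from h import *
st();to(450.8,-235.4,60,2.35)
E
```

```text
time: 43.85
tool_pos: [468.0, 381.0, 166.7]
tcp_rot: [-180.0, -0.0, 2.4]
ft_force: [0.1, 0.4, -1.5]
finger_gap: 31.6
{'time': 43.85, 'tool_pos': [467.99, 380.98, 166.67], 'tcp_rot': [-179.96, -0.01, 2.45], 'ft_force': [0.11, 0.41, -1.45], 'finger_gap': 31.58, 'joint_pos': [34.27, 10.12, 89.15, 0.03, 80.7, 121.82]}
turn [-0.0001, -0.0, 0.0003] shift [-0.849, 12.303, 2.133] rows>= 12.3 [468.0, 381.0, 166.7]
```

```bash
python3 -m jog '[[[-0.04,0.5,0,0,0,0,0],[-0.07,1,0,0,0,0,0],[-0.07,1,0,0,0,0,0],[-0.07,1,0,0,0,0,0],[-0.07,1,0,0,0,0,0],[-0.07,1,0,0,0,0,0],[-0.07,1,0,0,0,0,0],[-0.07,1,0,0,0,0,0],[-0.07,1,0,0,0,0,0],[-0.07,1,0,0,0,0,0],[-0.07,1,0,0,0,0,0],[-0.07,1,0,0,0,0,0]]]' 50; python3 -m jog '[[[-0.04,0.6,0,0,0,0,0],[0,0.2,0,0,0,0,0],[0,0,0,0,0,0,0],[0,0,0,0,0,0,0]]]'; python3 - <<'E'
from h import *
st();to(450.8,-235.4,18,2.35)
E
```

```text
time: 45.35
tool_pos: [450.7, -195.9, 164.2]
tcp_rot: [-179.8, 0.1, 2.4]
ft_force: [1.0, -0.8, -1.9]
finger_gap: 31.3
time: 45.85
tool_pos: [451.8, -233.8, 165.6]
tcp_rot: [-179.9, 0.0, 2.5]
ft_force: [-0.2, -0.7, -0.8]
finger_gap: 31.3
{'time': 45.85, 'tool_pos': [451.76, -233.75, 165.6], 'tcp_rot': [-179.89, 0.03, 2.49], 'ft_force': [-0.21, -0.72, -0.79], 'finger_gap': 31.29, 'joint_pos': [-33.19, -4.36, 104.25, 0.07, 80.19, 54.31]}
turn [-0.0003, 0.0001, 0.0004] shift [-0.021, 0.032, 2.952] rows>= 3.0 [451.8, -233.8, 165.6]
```

```bash
python3 -m jog '[[[-0.02,0.02,0.3,0,0,0,0],[0,0,0.8,0,0,0,0],[0,0,0.8,0,0,0,0],[0,0,0.6,0,0,0,0],[0,0,0.3,0,0,0,0],[0,0,0.12,0,0,0,0],[0,0,0,0,0,0,0],[0,0,0,0,0,0,0]]]' 50; python3 - <<'E'
from h import *
st();to(450.8,-235.4,17.5,2.35)
E
```

```text
time: 46.85
tool_pos: [452.0, -236.6, 21.6]
tcp_rot: [180.0, -0.1, 2.4]
ft_force: [0.1, 0.4, -1.3]
finger_gap: 30.7
{'time': 46.85, 'tool_pos': [452.03, -236.63, 21.57], 'tcp_rot': [179.96, -0.13, 2.43], 'ft_force': [0.08, 0.45, -1.26], 'finger_gap': 30.75, 'joint_pos': [-33.43, 5.76, 110.36, 0.05, 63.75, 54.12]}
turn [0.0001, -0.0004, 0.0002] shift [-0.024, -0.026, 0.081] rows>= 0.1 [452.0, -236.6, 21.6]
```

```bash
python3 -m jog '[[[-0.02,-0.02,0.085,0,0,0,0],[0,0,0,0,0,0,0],[0,0,0,0,0,0,0.45],[0,0,0,0,0,0,0.45],[0,0,0,0,0,0,0.45],[0,0,-0.5,0,0,0,0.45],[0,0,-1,0,0,0,0.45],[0,0,-1,0,0,0,0.7],[0,0,-1,0,0,0,0.7],[0,0,-1,0,0,0,0.7],[-0.6,-0.4,-1,0,0,0,0.7],[-0.6,-0.4,0,0,0,0,0.7]]]' 50; python3 -m jog '[[[0,0,0,0,0,0,0.7],[0,0,0,0,0,0,0.7]]]'; python3 - <<'E'
from obj import *
st(); snap('wrist','w18'); C=cloud('w18')
rect(C,380,610,-300,-100,55,66,'tubrim'); rect(C,380,610,-300,-100,80,96,'catches')
rect(C,495,577,-240,-150,34,50,'C'); rect(C,405,492,-198,-140,34,50,'B'); rect(C,405,494,-265,-203,34,50,'A')
rect(C,400,600,-50,70,40,60,'lidhandle'); rect(C,370,610,-90,110,10,24,'lid flange'); print(np.nanmax(C[...,2][(C[...,0]>405)&(C[...,0]<577)&(C[...,1]>-262)&(C[...,1]<-140)]))
E
```

```text
time: 48.35
tool_pos: [389.5, -198.7, 296.6]
tcp_rot: [179.7, -0.5, 2.4]
ft_force: [-0.1, 0.2, -0.7]
finger_gap: 59.9
time: 48.6
tool_pos: [388.5, -198.0, 291.2]
tcp_rot: [-180.0, -0.1, 2.4]
ft_force: [0.9, -0.0, 0.3]
finger_gap: 59.7
{'time': 48.6, 'tool_pos': [388.52, -198.03, 291.16], 'tcp_rot': [-179.99, -0.08, 2.43], 'ft_force': [0.9, -0.03, 0.26], 'finger_gap': 59.71, 'joint_pos': [-33.79, -19.65, 104.3, 0.05, 95.29, 53.78]}
tubrim 2424 c [ 481.7 -201. ] size [171.3 151.2] yaw 2.1 z [56.6 59.6 61. ]
catches 415 c [ 394.2 -204.7] size [36.  9.] yaw -87.6 z [80.8 88.1 91.9]
C 2893 c [ 533.5 -209.2] size [78.1 59. ] yaw 2.0 z [38.  39.8 41.7]
B 2434 c [ 449.4 -170.6] size [80.4 32.2] yaw 4.0 z [37.9 39.6 41. ]
A 2145 c [ 460.6 -226. ] size [67.1 32.3] yaw 1.9 z [40.6 42.1 43.8]
lidhandle 1849 c [493.5   7.7] size [80.4 19.6] yaw -3.8 z [42.4 47.6 49.1]
lid flange 21787 c [488.8   8.6] size [182.3 152.2] yaw -4.3 z [14.5 16.  18.1]
433.6416384152951
```

View pics/w18.png

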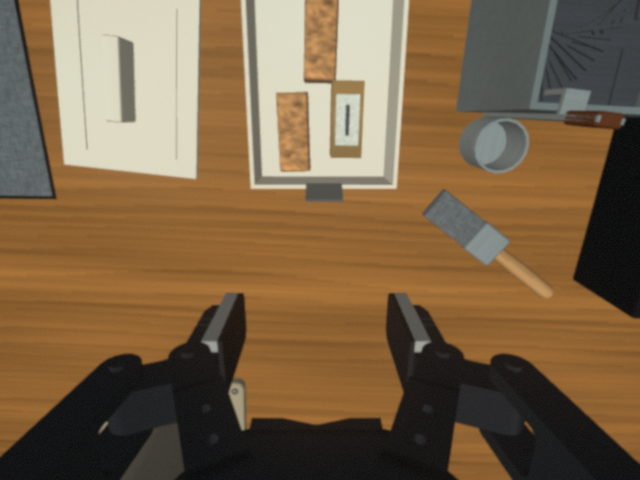

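w18: cork blocks at (320,40) and (293,132) and the carton at (347,118) all lie flat on the tub floor, though the carton sits a little nearer the middle than I set it. The dipper hangs on the bin at (500,145). Next is the lid, handle at (118,78).

```bash
python3 - <<'E'
from h import *
to(493.9,7.7,120,-4.4)
E
```

```text
turn [-0.0001, -0.0001, 0.019] shift [1.785, -4.264, 3.416] rows>= 4.3 [388.6, -198.0, 290.8]
```

```bash
python3 -m jog '[[[0,0,0,0,0,0.019,0.7],[0.35,-0.85,0,0,0,0,0.7],[0.36,-0.85,0,0,0,0,0.7],[0.36,-0.85,0,0,0,0,0.7],[0.36,-0.85,0.4,0,0,0,0.7],[0.36,-0.86,1,0,0,0,0.6],[0,0,1,0,0,0,0.5],[0,0,1,0,0,0,0.5],[0,0,0,0,0,0,0.5],[0,0,0,0,0,0,0.5]]]' 70; python3 - <<'E'
from obj import *
st(); snap('top','t19'); C=cloud('t19'); rect(C,400,600,-50,70,35,60,'lidhandle'); to(493.9,7.7,24,-4.4)
E
```

```text
time: 49.9
tool_pos: [493.2, 4.0, 127.0]
tcp_rot: [-180.0, -0.1, -4.4]
ft_force: [-0.3, -0.0, 1.7]
finger_gap: 42.7
{'time': 49.9, 'tool_pos': [493.18, 4.03, 127.0], 'tcp_rot': [-179.96, -0.08, -4.42], 'ft_force': [-0.29, -0.01, 1.73], 'finger_gap': 42.72, 'joint_pos': [-5.52, -4.97, 109.01, 0.05, 75.88, 88.88]}
lidhandle 70 c [472.4   9.5] size [35.1 17.8] yaw -6.7 z [42.6 47.8 53.3]
turn [-0.0001, -0.0006, -0.0001] shift [-0.006, -0.076, 2.079] rows>= 2.1 [493.9, 3.9, 128.0]
```

```bash
python3 -m jog '[[[0,-0.07,0.5,0,0,0,0.5],[0,0,0.7,0,0,0,0.5],[0,0,0.5,0,0,0,0.5],[0,0,0.3,0,0,0,0.5],[0,0,0,0,0,0,0.5],[0,0,0.03,0,0,0,0],[0,0,0,0,0,0,0],[0,0,0,0,0,0,0],[0,0,0,0,0,0,0],[0,0,0,0,0,0,0],[0,0,0,0,0,0,0]]]' 80; python3 - <<'E'
from h import *
st()
E
```

```text
time: 51.32
tool_pos: [493.9, 7.6, 25.7]
tcp_rot: [-180.0, -0.2, -4.4]
ft_force: [-1.5, -0.2, 7.1]
finger_gap: 16.5
{'time': 51.32, 'tool_pos': [493.9, 7.63, 25.66], 'tcp_rot': [-179.96, -0.19, -4.41], 'ft_force': [-1.5, -0.2, 7.09], 'finger_gap': 16.49, 'joint_pos': [-5.09, 2.89, 112.91, 0.05, 64.01, 89.29]}
```

```bash
python3 -m jog '[[[0,0,-0.3,0,0,0,0],[0,0,-0.7,0,0,0,0],[0,0,-0.7,0,0,0,0],[0,0,-0.7,0,0,-0.0188,0],[0,0.6,0,0,0,0,0],[0,0.7,0,0,0,0,0],[0,0.7,0,0,0,0,0],[0,0.7,0,0,0,0,0],[0,0.7,0,0,0,0,0],[0,0.5,0,0,0,0,0],[0,0,0,0,0,0,0],[0,0,0,0,0,0,0]]]'; python3 - <<'E'
from h import *
st();to(493.3,-200.6,77,2.35); snap('wrist','w20'); snap('top','t20');
E
```

```text
time: 52.82
tool_pos: [500.3, -186.6, 144.2]
tcp_rot: [-179.9, -0.0, 2.3]
ft_force: [-0.5, 0.2, -1.2]
finger_gap: 17.1
{'time': 52.82, 'tool_pos': [500.26, -186.64, 144.18], 'tcp_rot': [-179.93, -0.03, 2.35], 'ft_force': [-0.49, 0.24, -1.16], 'finger_gap': 17.09, 'joint_pos': [-26.01, 0.62, 101.7, 0.08, 77.7, 61.63]}
turn [-0.0002, -0.0001, -0.0] shift [-0.151, 0.273, 1.344] rows>= 1.3 [500.3, -186.6, 144.2]
```

```bash
python3 -m jog '[[[-0.15,0.27,0,0,0,0,0],[0,0,0,0,0,0,0],[0,0,0,0,0,0,0]]]'; python3 - <<'E'
from obj import *
st(); snap('wrist','w21'); C=cloud('w21'); P=C.reshape(-1,3)
rect(C,380,610,-300,-100,125,145,'lid'); rect(C,380,640,-300,-100,75,100,'catch')
m=(P[:,2]>128)&(P[:,2]<142)&(P[:,0]>480)&(P[:,0]<610)&(abs(P[:,1]+200)<100); Q=P[m]; r=R.from_euler('z',-2.35,degrees=True).apply(Q-[493.3,-200.6,0])
print(np.percentile(r[:,0],[.5,99.5]),np.percentile(r[:,1],[.3,99.7]),np.median(r[:,2]))
for a in(0,30,60,80): k=(r[:,0]>a)&(r[:,0]<a+12); print(a,k.sum(),r[k][:,1].min().round(1),r[k][:,1].max().round(1), r[k][:,2].mean().round(1))
m=(P[:,2]>52)&(P[:,2]<66)&(P[:,0]>380)&(P[:,0]<610)&(abs(P[:,1]+200)<95); r=R.from_euler('z',-2.35,degrees=True).apply(P[m]-[493.3,-200.6,0]); print('rim',m.sum(),r.min(0),r.max(0)) if m.any() else 0
to(493.3,-200.6,77,2.35)
E
```

```text
time: 53.3
tool_pos: [493.3, -201.0, 143.8]
tcp_rot: [-179.9, -0.0, 2.3]
ft_force: [-0.5, 0.1, -2.2]
finger_gap: 16.7
{'time': 53.3, 'tool_pos': [493.33, -200.99, 143.82], 'tcp_rot': [-179.95, -0.03, 2.33], 'ft_force': [-0.53, 0.08, -2.23], 'finger_gap': 16.7, 'joint_pos': [-27.72, 0.44, 101.92, 0.06, 77.65, 59.93]}
lid 87745 c [ 492.9 -200.4] size [190.3 151.4] yaw 2.5 z [132.8 133.8 135.6]
catch 73 c [ 592.5 -196.7] size [35.7  0.3] yaw -87.7 z [89.7 90.6 91.8]
[-13.20957124  94.20736865] [-74.3028732  74.8541319] 133.82152162712873
0 6512 -75.4 75.6 134.1
30 8527 -75.1 75.5 134.1
60 11149 -75.0 76.0 133.9
80 12432 -75.0 76.1 133.7
turn [-0.0001, -0.0001, -0.0] shift [-0.002, -0.006, 1.336] rows>= 1.3 [493.4, -200.9, 143.8]
```

```bash
python3 -m jog '[[[0,0,0.4,0,0,0,0],[0,0,0.4,0,0,0,0],[0,0,0.2,0,0,0,0],[0,0,0.1,0,0,0,0],[0,0,0,0,0,0,0],[0,0,0,0,0,0,0]]]'; python3 - <<'E'
from h import *
st()
E
python3 -m jog '[[[0,0,0.1,0,0,0,0],[0,0,0.05,0,0,0,0],[0,0,0.05,0,0,0,0],[0,0,0,0,0,0,0],[0,0,0,0,0,0,0]]]'
```

```text
time: 54.1
tool_pos: [493.7, -201.0, 89.3]
tcp_rot: [-180.0, -0.1, 2.4]
ft_force: [-2.2, -0.4, 0.5]
finger_gap: 16.0
{'time': 54.1, 'tool_pos': [493.72, -201.03, 89.32], 'tcp_rot': [-179.98, -0.05, 2.36], 'ft_force': [-2.21, -0.39, 0.47], 'finger_gap': 16.04, 'joint_pos': [-27.7, 3.77, 104.53, 0.05, 71.66, 59.92]}
time: 54.72
tool_pos: [493.8, -201.4, 79.3]
tcp_rot: [180.0, -0.1, 2.3]
ft_force: [-3.7, -2.7, 6.0]
finger_gap: 16.4
```

```bash
python3 -m jog '[[[0,0,0.04,0,0,0,0],[0,0,0.04,0,0,0,0],[0,0,0,0,0,0,0],[0,0,0,0,0,0,0]]]';python3 -m jog '[[[0,0,0.04,0,0,0,0],[0,0,0.02,0,0,0,0],[0,0,0,0,0,0,0],[0,0,0,0,0,0,0]]]'
```

```text
time: 55.22
tool_pos: [493.4, -201.5, 78.1]
tcp_rot: [180.0, -0.0, 2.4]
ft_force: [-19.5, 3.0, 32.6]
finger_gap: 16.6
time: 55.72
tool_pos: [493.5, -201.5, 78.0]
tcp_rot: [180.0, -0.0, 2.4]
ft_force: [-33.7, 9.0, 59.3]
finger_gap: 16.5
```

```bash
python3 -m jog '[[[0,0,-0.1,0,0,0,0],[0,0,0,0,0,0,0],[0,0,0,0,0,0,0]]]'; python3 - <<'E'
from obj import *
st(); snap('wrist','w22');snap('scene','s22'); C=cloud('w22'); P=C.reshape(-1,3)
rect(C,380,612,-300,-100,62,74,'lid'); rect(C,380,640,-300,-100,78,96,'catch')
r=R.from_euler('z',-2.35,degrees=True).apply(P-[493.3,-200.6,0])
for f in('w22','s22'):
  r=R.from_euler('z',-2.35,degrees=True).apply(cloud(f).reshape(-1,3)-[493.3,-200.6,0])
  for x in(-85,-60,60,85):
    for y in(-65,0,65):
      k=(abs(r[:,0]-x)<7)&(abs(r[:,1]-y)<7)&(r[:,2]>40)&(r[:,2]<92); print(f,x,y,k.sum(),np.median(r[k][:,2]).round(1) if k.any() else '')
  k=(abs(r[:,1])<16)&(r[:,2]>66)&(r[:,2]<100)&(abs(r[:,0])>84)&(abs(r[:,0])<115)
  for sgn in(1,-1): 
    q=r[k&(r[:,0]*sgn>0)]; print(f,'catch',sgn,len(q),q.min(0).round(1) if len(q) else '',q.max(0).round(1) if len(q) else '')
E
```

```text
time: 56.1
tool_pos: [493.3, -201.4, 78.1]
tcp_rot: [180.0, -0.0, 2.4]
ft_force: [-11.5, 0.0, 15.9]
finger_gap: 16.4
{'time': 56.1, 'tool_pos': [493.26, -201.36, 78.11], 'tcp_rot': [180.0, -0.0, 2.35], 'ft_force': [-11.54, 0.0, 15.92], 'finger_gap': 16.38, 'joint_pos': [-27.72, 4.56, 104.98, 0.0, 70.46, 59.92]}
lid 90101 c [ 494.9 -200.8] size [193.4 151.3] yaw 2.6 z [67.5 69.7 71.5]
catch 5901 c [ 550.4 -198.2] size [104.   43.6] yaw 2.5 z [79.3 88.2 93.5]
w22 -85 -65 14 65.9
w22 -85 0 3 65.2
w22 -85 65 11 65.7
w22 -60 -65 52 66.5
w22 -60 0 0 
w22 -60 65 51 66.6
w22 60 -65 1168 69.8
w22 60 0 1192 69.9
w22 60 65 1181 69.9
w22 85 -65 1395 70.5
w22 85 0 1368 70.5
w22 85 65 1400 70.7
w22 catch 1 7888 [ 84.1 -16.   68.1] [109.2  16.   94.2]
w22 catch -1 0  
s22 -85 -65 17 64.5
s22 -85 0 0 
s22 -85 65 7 65.0
s22 -60 -65 19 65.5
s22 -60 0 0 
s22 -60 65 17 64.8
s22 60 -65 24 68.9
s22 60 0 25 68.3
s22 60 65 21 68.7
s22 85 -65 38 68.8
s22 85 0 5 70.2
s22 85 65 37 68.5
s22 catch 1 160 [ 98.1 -15.9  66.1] [113.7  16.   93. ]
s22 catch -1 41 [-101.4  -15.6   66.4] [-87.4  15.7  91.1]
```

The lid's -x end is home (top at 65.5), but the +x end is about 5 mm high with its catch still pushed out. I let go, then press that end with closed fingers.

```bash
python3 -m jog '[[[0,0,0,0,0,0,0.45],[0,0,0,0,0,0,0.45],[0,0,0,0,0,0,0.45],[0,0,-0.5,0,0,0,0.45],[0,0,-0.8,0,0,0,0],[0.7,0,0,0,0,0,0],[0.7,0,0,0,0,0,0],[0,0,0,0,0,0,0],[0,0,0.6,0,0,0,0],[0,0,0.4,0,0,0,0],[0,0,0,0,0,0,0],[0,0,0,0,0,0,0]]]' 40; python3 - <<'E'
from h import *
st(); to(493.3+66,-198,75,2.35)
E
```

```text
time: 57.7
tool_pos: [563.5, -198.2, 92.5]
tcp_rot: [-180.0, -0.1, 2.3]
ft_force: [-0.8, -0.8, 0.9]
finger_gap: 0.5
{'time': 57.7, 'tool_pos': [563.54, -198.19, 92.54], 'tcp_rot': [-179.97, -0.06, 2.35], 'ft_force': [-0.76, -0.78, 0.93], 'finger_gap': 0.47, 'joint_pos': [-24.33, 13.08, 93.87, 0.05, 73.01, 63.31]}
turn [-0.0001, -0.0002, -0.0] shift [-0.085, -0.007, 0.351] rows>= 0.4 [563.5, -198.2, 92.5]
```

```bash
python3 -m jog '[[[0,0,0.3,0,0,0,0],[0,0,0.1,0,0,0,0],[0,0,0.04,0,0,0,0],[0,0,0,0,0,0,0]]]'; python3 -m jog '[[[0,0,0.04,0,0,0,0],[0,0,0.04,0,0,0,0],[0,0,0,0,0,0,0],[0,0,0,0,0,0,0]]]'
```

```text
time: 58.2
tool_pos: [563.4, -197.9, 69.7]
tcp_rot: [-179.9, -0.0, 2.4]
ft_force: [-0.2, -0.1, 0.0]
finger_gap: -0.1
time: 58.7
tool_pos: [563.6, -198.1, 66.1]
tcp_rot: [-180.0, -0.1, 2.4]
ft_force: [0.1, 0.6, 2.8]
finger_gap: -0.2
```

```bash
python3 -m jog '[[[0,0,0.03,0,0,0,0],[0,0,0,0,0,0,0]]]'; python3 -m jog '[[[0,0,0.03,0,0,0,0],[0,0,0,0,0,0,0],[0,0,0,0,0,0,0]]]'; python3 - <<'E'
from h import *
st(); snap('scene','s23')
for f in('s23',):
  r=R.from_euler('z',-2.35,degrees=True).apply(cloud(f).reshape(-1,3)-[493.3,-200.6,0])
  for x in(-85,-60,60,85):
    for y in(-65,65):
      k=(abs(r[:,0]-x)<7)&(abs(r[:,1]-y)<7)&(r[:,2]>40)&(r[:,2]<92); print(f,x,y,k.sum(),np.median(r[k][:,2]).round(1) if k.any() else '')
  k=(abs(r[:,1])<16)&(r[:,2]>66)&(r[:,2]<96)&(abs(r[:,0])>84)&(abs(r[:,0])<115)
  for sgn in(1,-1): 
    q=r[k&(r[:,0]*sgn>0)]; print(f,'catch',sgn,len(q),q.min(0).round(1) if len(q) else '',q.max(0).round(1) if len(q) else '')
E
```

```text
time: 58.95
tool_pos: [563.7, -198.1, 66.1]
tcp_rot: [-180.0, -0.1, 2.4]
ft_force: [-6.4, 3.4, 14.3]
finger_gap: 0.1
time: 59.32
tool_pos: [563.8, -198.1, 66.0]
tcp_rot: [-180.0, -0.1, 2.4]
ft_force: [-11.7, 5.6, 25.9]
finger_gap: 0.0
{'time': 59.32, 'tool_pos': [563.77, -198.12, 65.96], 'tcp_rot': [-179.98, -0.06, 2.37], 'ft_force': [-11.65, 5.65, 25.95], 'finger_gap': 0.01, 'joint_pos': [-24.3, 14.85, 94.8, 0.04, 70.31, 63.31]}
s23 -85 -65 23 64.7
s23 -85 65 0 
s23 -60 -65 25 64.6
s23 -60 65 0 
s23 60 -65 30 64.2
s23 60 65 25 64.2
s23 85 -65 47 63.1
s23 85 65 32 63.9
s23 catch 1 160 [ 84.7 -15.9  66. ] [104.3  16.   94.8]
s23 catch -1 20 [-103.2  -15.9   77.3] [-90.7  -9.1  91.1]
```

Now the top is level at about 66 mm and the +x catch is back in. I rise, step back and check both catches.

```bash
python3 -m jog '[[[0,0,-0.5,0,0,0,0],[0,0,-1,0,0,0,0.3],[-0.6,0,-1,0,0,0,0.5],[-0.9,0,-1,0,0,0,0.5],[-0.9,0,-1,0,0,0,0.5],[-0.9,0,-0.3,0,0,0,0.5],[-0.6,0,0,0,0,0,0.5],[0,0,0,0,0,0,0.5],[0,0,0,0,0,0,0.5]]]' 40; python3 - <<'E'
from obj import *
st(); snap('wrist','w24'); C=cloud('w24')
rect(C,380,612,-300,-100,60,72,'lid'); rect(C,380,640,-300,-100,74,96,'catch+handle'); rect(C,440,550,-230,-170,92,104,'handle')
r=R.from_euler('z',-2.35,degrees=True).apply(C.reshape(-1,3)-[493.3,-200.6,0])
for x in(-85,0,85): 
  for y in(-60,60):
    k=(abs(r[:,0]-x)<6)&(abs(r[:,1]-y)<6); print(x,y,np.median(r[k][:,2]).round(1),end='; ')
k=(abs(r[:,1])<19)&(r[:,2]>72)&(r[:,2]<96)&(abs(r[:,0])>80)&(abs(r[:,0])<118)
for sgn in(1,-1): q=r[k&(r[:,0]*sgn>0)]; print('catch',sgn,len(q),np.percentile(q,[1,99],axis=0).round(1).tolist())
a=cv2.imread('pics/w24.png')[0:260,150:500]; cv2.imwrite('pics/w24c.png',cv2.resize(a,None,fx=2.2,fy=2.2,interpolation=cv2.INTER_CUBIC))
E
```

```text
time: 60.5
tool_pos: [375.1, -205.9, 295.5]
tcp_rot: [-180.0, -0.0, 2.3]
ft_force: [0.2, 0.8, -0.0]
finger_gap: 43.0
{'time': 60.5, 'tool_pos': [375.14, -205.91, 295.47], 'tcp_rot': [-179.95, -0.04, 2.35], 'ft_force': [0.16, 0.81, -0.04], 'finger_gap': 43.04, 'joint_pos': [-35.69, -20.96, 104.86, 0.06, 96.09, 51.97]}
lid 25639 c [ 473.9 -201.4] size [157.9 151. ] yaw 2.3 z [64.5 65.9 67.8]
catch+handle 603 c [ 459.1 -199.6] size [140.3  35.5] yaw 4.6 z [75.1 87.  95.7]
handle 2105 c [ 489.8 -200.7] size [79.6 17.9] yaw 2.4 z [96.2 97.7 99.1]
-85 -60 65.8; -85 60 65.7; 0 -60 65.9; 0 60 66.0; 85 -60 nan; 85 60 nan;
  return _methods._mean(a, axis=axis, dtype=dtype,
  ret = ret.dtype.type(ret / rcount)
Traceback (most recent call last):
IndexError: index -1 is out of bounds for axis 0 with size 0
```

```bash
python3 - <<'E'
from obj import *
snap('top','t25'); snap('scene','s25')
for f in('t25','s25','w24'):
  C=cloud(f); print(f); rect(C,370,612,-300,-100,58,73,'lid'); rect(C,440,550,-230,-170,92,104,'handle')
  r=R.from_euler('z',-2.35,degrees=True).apply(C.reshape(-1,3)-[490,-200.7,0])
  for x in(-85,-50,50,85): 
   for y in(-60,60):
    k=(abs(r[:,0]-x)<9)&(abs(r[:,1]-y)<9); print(x,y,k.sum(),np.median(r[k][:,2]).round(1) if k.any() else '',end='; ')
  k=(abs(r[:,1])<16)&(r[:,2]>74)&(r[:,2]<96)&(abs(r[:,0])>75)&(abs(r[:,0])<118)
  for sgn in(1,-1):
    q=r[k&(r[:,0]*sgn>0)]; print('catch',sgn,len(q), np.percentile(q,[2,50,98],axis=0).round(1).tolist() if len(q) else '')
to(490,-200.7,140,2.35)
E
```

```text
t25
lid 1949 c [ 494.8 -200.6] size [198.4 150.3] yaw 1.5 z [60.8 66.  70.9]
handle 159 c [ 490.5 -201.4] size [77.9 18.1] yaw 0.9 z [ 93.3  98.1 101.8]
-85 -60 0 ; -85 60 139 693.6; -50 -60 0 ; -50 60 35 64.9; 50 -60 31 67.8; 50 60 35 65.2; 85 -60 36 65.8; 85 60 34 65.5; catch 1 48 [[92.9, -14.5, 74.7], [99.1, -1.2, 84.3], [105.2, 13.8, 95.0]]
catch -1 0 
s25
lid 3231 c [ 494.  -201.2] size [209.2 151.1] yaw 2.5 z [61.5 64.6 68.3]
handle 183 c [ 493.  -201.6] size [82.7 18. ] yaw 2.5 z [93.7 96.2 98.4]
-85 -60 33 64.1; -85 60 32 65.2; -50 -60 38 64.1; -50 60 34 64.8; 50 -60 43 65.1; 50 60 38 65.1; 85 -60 58 64.6; 85 60 53 64.0; catch 1 81 [[96.4, -14.4, 74.4], [101.3, 0.9, 84.1], [108.9, 15.5, 91.2]]
catch -1 107 [[-101.0, -14.9, 74.3], [-92.5, 0.4, 82.2], [-85.2, 14.7, 90.7]]
w24
lid 25659 c [ 473.9 -201.4] size [157.9 151. ] yaw 2.3 z [64.5 65.9 67.8]
handle 2105 c [ 489.8 -200.7] size [79.6 17.9] yaw 2.4 z [96.2 97.7 99.1]
-85 -60 321 65.8; -85 60 321 65.8; -50 -60 350 65.8; -50 60 344 65.9; 50 -60 441 66.1; 50 60 446 66.0; 85 -60 0 ; 85 60 0 ; catch 1 0 
catch -1 474 [[-100.3, -15.2, 74.4], [-94.7, 0.0, 85.1], [-89.3, 15.3, 92.3]]
turn [-0.0002, 0.0, 0.0001] shift [2.295, -0.006, 3.104] rows>= 3.1 [375.3, -205.7, 295.2]
```

Lid top is level at 66 mm all over and the catches span 205 mm tip to tip, as at rest, so both are locked. Next I take the handle for the drag.

```bash
python3 -m jog '[[[0.57,0,0.3,0,0,0,0.5],[0.57,0,0.8,0,0,0,0.5],[0.57,0,0.8,0,0,0,0.5],[0.58,0,0.8,0,0,0,0.5],[0,0,0.8,0,0,0,0.5],[0,0,0.6,0,0,0,0.5],[0,0,0.25,0,0,0,0.5],[0,0,0,0,0,0,0.5],[0,0,0,0,0,0,0.5]]]' 40; python3 - <<'E'
from h import *
st(); to(490,-200.7,75,2.35)
E
```

```text
time: 61.78
tool_pos: [490.5, -201.6, 79.8]
tcp_rot: [180.0, -0.1, 2.4]
ft_force: [0.4, -0.5, -0.2]
finger_gap: 43.0
{'time': 61.78, 'tool_pos': [490.46, -201.55, 79.78], 'tcp_rot': [179.98, -0.14, 2.36], 'ft_force': [0.43, -0.47, -0.2], 'finger_gap': 42.99, 'joint_pos': [-27.92, 3.93, 105.45, 0.05, 70.48, 59.7]}
turn [0.0001, -0.0004, 0.0] shift [-0.008, -0.017, 0.096] rows>= 0.1 [490.5, -201.6, 79.8]
```

```bash
python3 -m jog '[[[0,-0.017,0.1,0,0,0,0.5],[0,0,0,0,0,0,0.2],[0,0,0,0,0,0,0],[0,0,0,0,0,0,0],[0,0,0,0,0,0,0],[0,0,0,0,0,0,0],[0,-0.1,0,0,0,0,0],[0,-0.2,0,0,0,0,0],[0,-0.3,0,0,0,0,0],[0,0,0,0,0,0,0],[0,0,0,0,0,0,0]]]' 60; python3 - <<'E'
from h import *
st(); to(471,213.5,74,1.6)
E
```

```text
time: 63.15
tool_pos: [488.6, -169.9, 73.8]
tcp_rot: [-179.9, -0.1, 2.4]
ft_force: [1.2, 2.2, 7.4]
finger_gap: 17.1
{'time': 63.15, 'tool_pos': [488.6, -169.9, 73.78], 'tcp_rot': [-179.93, -0.08, 2.38], 'ft_force': [1.17, 2.2, 7.37], 'finger_gap': 17.11, 'joint_pos': [-24.93, 2.49, 107.64, 0.11, 69.83, 62.66]}
turn [-0.0002, -0.0002, 0.0022] shift [-0.138, -7.675, -0.004] rows>= 7.7 [488.6, -169.9, 73.8]
```

```bash
python3 -m jog '[[[0,-0.3,0,0,0,0.001,0],[-0.01,-0.5,0,0,0,0.001,0],[-0.01,-0.5,0,0,0,0,0],[-0.01,-0.5,0,0,0,0,0],[-0.01,-0.5,0,0,0,0,0],[-0.01,-0.5,0,0,0,0,0],[-0.01,-0.5,0,0,0,0,0],[-0.01,-0.5,0,0,0,0,0],[-0.01,-0.5,0,0,0,0,0],[-0.01,-0.5,0,0,0,0,0],[-0.01,-0.4,0,0,0,0,0],[0,-0.2,0,0,0,0,0]]]' 60; python3 - <<'E'
from h import *
st(); to(471,213.5,74,1.6); snap('top','t26'); C=cloud('t26')
E
```

```text
time: 64.65
tool_pos: [475.5, 98.7, 73.8]
tcp_rot: [179.9, -0.1, 1.7]
ft_force: [0.9, -11.0, 5.0]
finger_gap: 16.8
{'time': 64.65, 'tool_pos': [475.46, 98.67, 73.83], 'tcp_rot': [179.89, -0.06, 1.68], 'ft_force': [0.94, -10.98, 5.0], 'finger_gap': 16.8, 'joint_pos': [5.76, -2.45, 112.58, -0.12, 69.82, 94.13]}
turn [0.0003, -0.0002, 0.0002] shift [-0.025, -2.298, -0.003] rows>= 2.3 [475.5, 98.7, 73.8]
```

```bash
python3 -m jog '[[[0,-0.3,0,0,0,0,0],[-0.01,-0.5,0,0,0,0,0],[-0.01,-0.5,0,0,0,0,0],[-0.01,-0.5,0,0,0,0,0],[0,-0.3,0,0,0,0,0],[0,-0.2,0,0,0,0,0],[0,0,0,0,0,0,0],[0,0,0,0,0,0,0]]]' 60; python3 - <<'E'
from h import *
st(); to(471,213.5,74,1.6)
E
```

```text
time: 65.7
tool_pos: [470.6, 214.2, 73.8]
tcp_rot: [-180.0, -0.0, 1.6]
ft_force: [0.2, -1.7, 5.6]
finger_gap: 16.7
{'time': 65.7, 'tool_pos': [470.63, 214.22, 73.78], 'tcp_rot': [-179.97, -0.05, 1.65], 'ft_force': [0.22, -1.68, 5.64], 'finger_gap': 16.72, 'joint_pos': [18.78, 2.45, 107.68, 0.02, 69.81, 107.13]}
turn [-0.0001, -0.0001, 0.0001] shift [0.007, 0.015, -0.004] rows>= 0.0 [470.6, 214.2, 73.8]
```

Release, rise straight up, step back and check the tub on the mat, the lid and the dipper.

```bash
python3 -m jog '[[[0,0,0,0,0,0,0.3],[0,0,0,0,0,0,0.45],[0,0,0,0,0,0,0.45],[0,0,-0.4,0,0,0,0.45],[0,0,-0.8,0,0,0,0.45],[-0.5,0,-0.9,0,0,0,0.5],[-0.6,0,-0.9,0,0,0,0.5],[-0.6,0,-0.9,0,0,0,0.5],[-0.5,0,-0.9,0,0,0,0.5],[0,0,0,0,0,0,0.5],[0,0,0,0,0,0,0.5]]]' 40; python3 - <<'E'
from obj import *
st(); snap('wrist','w27'); snap('top','t27'); snap('scene','s27')
for f in('w27','t27','s27'):
  C=cloud(f); print(f); c=rect(C,340,620,100,330,58,73,'lid'); h=rect(C,420,520,170,260,92,104,'handle'); rect(C,340,620,160,260,76,91,'catches')
C=cloud('s27'); 
P=cloud('t27').reshape(-1,3);P=P[(P[:,0]>455)&(P[:,0]<500)&(P[:,1]<-355)&(P[:,1]>-410)&(P[:,2]>156)&(P[:,2]<205)]; print('dipper grip',len(P),P.mean(0).round(1) if len(P) else '',P[:,2].max() if len(P) else '')
a=cv2.imread('pics/w27.png'); b=cv2.imread('pics/t27.png')[150:300,180:500]
a=cv2.resize(a,(640,480))[:300]; b=cv2.resize(b,(640,300),interpolation=cv2.INTER_CUBIC); cv2.imwrite('pics/c27.png',np.vstack([a,b]))
E
```

```text
time: 67.08
tool_pos: [360.1, 211.2, 313.2]
tcp_rot: [-179.9, -0.0, 1.7]
ft_force: [0.3, -0.3, -0.8]
finger_gap: 42.9
{'time': 67.08, 'tool_pos': [360.15, 211.15, 313.16], 'tcp_rot': [-179.95, -0.04, 1.66], 'ft_force': [0.32, -0.33, -0.78], 'finger_gap': 42.89, 'joint_pos': [23.31, -22.71, 104.37, 0.03, 98.29, 111.66]}
w27
lid 25035 c [459.5 213.4] size [166.7 153.4] yaw 1.5 z [64.4 65.9 67.8]
handle 1871 c [471.1 215.1] size [79.7 17.9] yaw 1.2 z [96.2 97.7 99. ]
catches 379 c [375.6 209.7] size [35.9 10.2] yaw -88.4 z [76.6 84.7 90.7]
t27
lid 2100 c [472.  205.5] size [202.1 150.6] yaw 7.3 z [60.3 65.5 70.5]
handle 156 c [472.5 213.9] size [78.5 16.2] yaw 2.1 z [ 93.1  97.7 102. ]
catches 73 c [472.7 211.1] size [203.9  34.2] yaw 1.7 z [77.4 84.  89.7]
s27
lid 2395 c [474.  213.2] size [212.9 157.9] yaw 1.7 z [60.3 65.  68.8]
handle 148 c [474.7 213. ] size [82.8 20.6] yaw 0.6 z [93.2 96.6 99.3]
catches 256 c [472.6 211.2] size [206.8  40.1] yaw 0.8 z [76.7 83.9 90.3]
dipper grip 51 [ 476.6 -378.7  182.1] 198.77241017607003
```

View pics/c27.png

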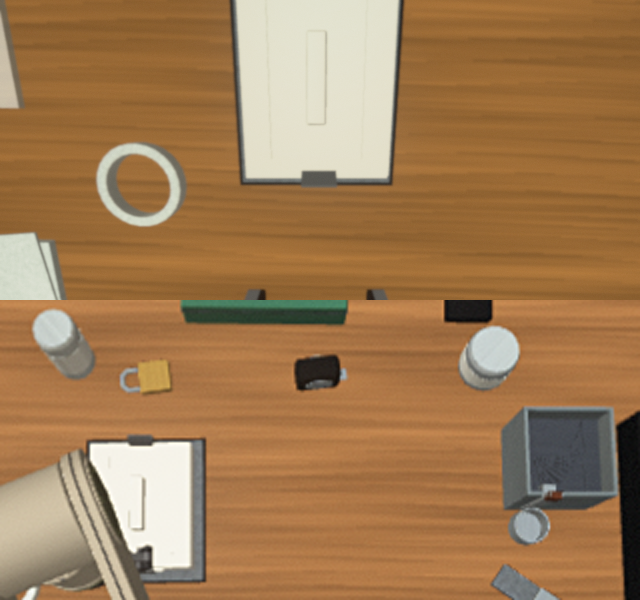

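Last view: the closed tub on the mat with a dark mat margin on the left, right and near sides, both catches at 204 mm span, and the dipper still hanging with its grip at composite (550,493). I measure the mat edges against the tub numerically.

```bash
python3 - <<'E'
from h import *
for f in('w27','t27','s27'):
    a=cv2.imread(f'pics/{f}.png').astype(int); C=cloud(f)
    hsv=cv2.cvtColor(a.astype(np.uint8),cv2.COLOR_BGR2HSV)
    m=(hsv[...,1]<60)&(hsv[...,2]<130)&(abs(C[...,2])<7)&(C[...,0]>330)&(C[...,0]<620)&(C[...,1]>90)&(C[...,1]<340)
    P=R.from_euler('z',-1.6,degrees=True).apply(C[m]-[472.4,211.5,0])
    if len(P): print(f,len(P),'mat rel tub',np.percentile(P,[.5,99.5],axis=0).round(1)[:,:2].tolist())
z=px('t0',[[223,220],[282,220],[283,291],[222,291]],0); q=R.from_euler('z',-1.6,degrees=True).apply(z-[472.4,211.5,0]); print('mat corners from t0 rel tub',q.round(1)[:,:2].tolist())
C=cloud('t0'); a=cv2.imread('pics/t0.png'); hsv=cv2.cvtColor(a,cv2.COLOR_BGR2HSV); m=(hsv[...,1]<70)&(hsv[...,2]<130)&(abs(C[...,2])<9)&(C[...,0]>330)&(C[...,0]<620)&(C[...,1]>90)&(C[...,1]<340)
print(cv2.minAreaRect(C[m][:,:2].astype(np.float32)))
E
```

```text
w27 1590 mat rel tub [[-113.6, -89.7], [86.1, 96.6]]
t27 448 mat rel tub [[-112.2, -89.0], [112.2, 93.7]]
s27 670 mat rel tub [[-111.9, -90.3], [114.1, 95.8]]
mat corners from t0 rel tub [[113.2, 96.7], [110.4, -91.8], [-115.7, -94.7], [-113.0, 95.5]]
((472.2271728515625, 214.76156616210938), (226.09896850585938, 184.58477783203125), 1.5939589738845825)
```

```bash
python3 - <<'E'
from bench import job
print(job.hand_in())
E
```

```text
the job is handed in; nothing more can be done
None
```

The order is packed and handed in at about 67 s on the robot's clock; the hand-in gives no verdict.

**Steps done**
- **Dipper:** it hangs by its hook on the bin's front lip, cup outside.
- **Tub contents:** both cork blocks and the one carton present lie on the tub floor.
- **Lid and slide:** the lid is snapped home, and I dragged the tub by its handle along the counter onto the mat without lifting it.

**What went wrong and was mended**
- **Dipper dropped:** on the way over, its cup caught the bin's corner, with about 44 N on the wrist, and the dipper fell beside the brush. I picked it up again with a leaning grasp. Joint 6's limit left the dipper turned about 8° from square when I hung it.
- **Lid stuck at one end:** the first press, up to 59 N, seated only the -x end. I pressed the other end separately and it went home.

**Last checks**
- **Lid and catches:** the lid top is about 66 mm up (65–66 between cameras), which matches fully home. The catches measured 204–207 mm across, against about 204 at the start.
- **Tub on the mat:** the mat reaches at least 14 mm past the tub on every side.
- **Dipper:** still hanging after the drag, grip top at about 194–199 mm against 194 expected. I did not re-measure its tilt after letting go.
- **Carton:** it lay a centimetre or so from where I set it, but flat on the floor.
- **Bystanders:** those in my last view looked in place, but I did not measure how far any had moved; the brush, nearest to the drop, was mostly out of frame.

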